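# Clear the home-office desk

### The job

Clear the desk after the meeting: swing the cupboard door wide open by its handle, put every crumpled paper ball into the waste bin that hangs on the inside of the door, and nest all the cups, mouth up, into one upright stack standing on the round tray. Then shut the door completely, and leave the other desk things where they are.

Things in the scene. Friction and masses are not known exactly. Their poses are not given: they have to be found in the camera images.
- door (a joint): Door angle (rad) of the fixed cherry-wood desk-top cupboard (260 wide, 200 deep, 300 mm high): 0 shut, grows as it swings out towards the robot, stops at 1.9. Door 258 wide, 16 thick, top edge 283 mm above the desk, hinged upright at its left edge seen from the robot (+y side). It stays where it is left; about 1 N at the handle moves it.
- door_handle (a point): Top of the steel bar handle's upright grip, on its axis, 270 mm above the desk (30 mm below the cupboard's top). The grip is a round vertical bar 10 mm thick that runs 113 mm down from here, its axis 40 mm off the door's face; in door_hinge's axes this point is always at x -56, y -230, z 0 mm. A stay joins its top to the door. Axes as door_hinge.
- door_hinge (a point): Point on the door's vertical hinge line, at the height of door_handle. Its axes turn with the door: x from the door's outer to its inner face (into the cupboard when shut), y along the door from handle to hinge, z up. Opening turns the door clockwise seen from above.
- bin_mouth (a point): Centre of the mouth of the grey plastic waste bin on the door's inner face (inside the cupboard while shut, in the open when wide open), 222 mm above the desk. Open upward, inside 110 mm along this point's x (away from the door) by 142 mm along its y (along the door); axes as door_hinge. The door's inner face is 63 mm away at -x, its top edge 61 mm higher.
- bin_floor (a point): Centre of the bin's inner floor, 161 mm below bin_mouth and 61 mm above the desk; same axes.
- tray: Round pale wooden serving tray, 160 mm across, fixed; origin at the centre of its underside. Its flat floor is 5 mm above the desk and 144 mm across; rim 12 mm high.
- cup1: Blue empty tapered cup without handle, standing mouth up: 90 mm high, 44 mm across the foot, 66 mm across the rim, wall 3 mm, 110 g; origin at the centre of its underside, z up through the mouth. Nested into a like cup it stands 35 to 46 mm higher than that one. May be absent.
- cup2: Ochre yellow empty tapered cup without handle, standing mouth up: 90 mm high, 44 mm across the foot, 66 mm across the rim, wall 3 mm, 110 g; origin at the centre of its underside, z up through the mouth. Nested into a like cup it stands 35 to 46 mm higher than that one. May be absent.
- cup3: Light grey empty tapered cup without handle, standing mouth up: 90 mm high, 44 mm across the foot, 66 mm across the rim, wall 3 mm, 110 g; origin at the centre of its underside, z up through the mouth. Nested into a like cup it stands 35 to 46 mm higher than that one. May be absent.
- paper1: Crumpled paper ball, firm and faceted, 52 to 62 mm across, about 20 g; origin at its middle, which is 24 to 29 mm above what it lies on. May be absent.
- paper2: Crumpled paper ball, firm and faceted, 52 to 62 mm across, about 20 g; origin at its middle, which is 24 to 29 mm above what it lies on. May be absent.
- paper3: Crumpled paper ball, firm and faceted, 52 to 62 mm across, about 20 g; origin at its middle, which is 24 to 29 mm above what it lies on. May be absent.
- paper4: Crumpled paper ball, firm and faceted, 52 to 62 mm across, about 20 g; origin at its middle, which is 24 to 29 mm above what it lies on. May be absent.
- plant: Potted succulent, white pot 76 mm across, 110 mm high in all, loose, to be left alone; origin at the centre of its underside.
- stapler: Black stapler, 150 x 36 x 50 mm, long along its x, loose, to be left alone; origin at the centre of its underside.
- notes: Block of yellow sticky notes, 76 x 76 x 30 mm, loose, to be left alone; origin at the centre of its underside.
- calculator: Black calculator, 150 x 85 x 15 mm, loose, to be left alone; origin at the centre of its underside.
- mouse: Black computer mouse, 105 x 62 x 36 mm, loose, to be left alone; origin at the centre of its underside.
- penpot: Dark steel pen pot, 76 mm across, with pens up to 160 mm high, loose, to be left alone; origin at the centre of its underside.

How it is judged (in metres and radians):
On the way, in this order (a step that is already met when the one before it is completed fails the run):
1. the cupboard door has been swung wide open (at least 1.2 rad) (value of joint door above 1.2 rad), for 0.2 s.
2. every paper ball present lies in the waste bin, below its rim (x of paper1 in the frame of bin_floor between -0.055 and 0.055 m and y of paper1 in the frame of bin_floor between -0.071 and 0.071 m and z of paper1 in the frame of bin_floor between 0 and 0.155 m and x of paper2 in the frame of bin_floor between -0.055 and 0.055 m and y of paper2 in the frame of bin_floor between -0.071 and 0.071 m and z of paper2 in the frame of bin_floor between 0 and 0.155 m and x of paper3 in the frame of bin_floor between -0.055 and 0.055 m and y of paper3 in the frame of bin_floor between -0.071 and 0.071 m and z of paper3 in the frame of bin_floor between 0 and 0.155 m and x of paper4 in the frame of bin_floor between -0.055 and 0.055 m and y of paper4 in the frame of bin_floor between -0.071 and 0.071 m and z of paper4 in the frame of bin_floor between 0 and 0.155 m), for 0.3 s.
At the end, for the whole second after the job is handed in: Door shut (below 0.05 rad); every paper ball lies in the bin, its middle below the rim; all cups stand upright (within 0.12 rad) in one nested stack (axes within 12 mm, none over 115 mm apart) on the tray (within 55 mm of its centre); all at rest and released (all of step 2 and value of joint door below 0.05 rad and velocity of joint door below 0.05 rad/s and angle between each of cup1, cup2, cup3's own z axis and vertical below 0.12 rad and horizontal distance between each of cup1, cup2, cup3 and tray below 0.055 m and horizontal distance between cup1 and cup2 below 0.012 m and distance between cup1 and cup2 below 0.115 m and horizontal distance between each of cup1, cup2 and cup3 below 0.012 m and distance between each of cup1, cup2 and cup3 below 0.115 m and height (world z) of each of cup1, cup2, cup3 below 0.12 m and linear speed of each of cup1, cup2, cup3, paper1, paper2, paper3, paper4 below 0.03 m/s); the robot touches nothing.
It fails at once if a bystander (plant, stapler, notes, calculator, mouse, pen pot) is shifted by more than 40 mm or knocked over (distance of any of plant, stapler, notes, calculator, mouse, penpot from where it was at the start of the episode above 0.04 m or angle between any of plant, stapler, notes, calculator, mouse, penpot's own z axis and vertical above 0.5 rad).
Of cup1, cup2, cup3 only 2 to 3 are there at a start; the rules pass over those that are not, and their reading is None.
Of paper1, paper2, paper3, paper4 only 3 to 4 are there at a start; the rules pass over those that are not, and their reading is None.
At some moment in a run one of paper1, paper2, paper3, paper4 may be knocked a few centimetres aside while the robot is not near it.
Once in a run the grip may slacken for a moment while it holds something.
It also fails if it takes over 210 s, if anything falls off the work surface, if the arm or the gripper's body presses on something with over 40 N, if the wrist force passes 120 N, or if a joint passes its speed limit or range.

### The arm

A 6-joint arm with a two-finger parallel gripper is mounted at the origin on the work surface. World frame = base frame: x ahead of the robot, y to its left, z up, the work surface at z = 0. Lengths are in mm, angles in degrees, forces in N, time in s.
With the tool pointing down it reaches from about 350 to 850 mm from the base axis. Payload 8.1 kg.
Tool frame: the origin (TCP) lies on the centre line of the jaws, within the pads' length; the fingertips stand 14 mm ahead of it and the grasp point (between the pads) lies 5 mm behind it; z points along the fingers, y is the line along which they close (so a half turn about z gives the same grasp; the last joint's range is limited). The gripper opens to 85 mm and grips with 20 to 120 N. Pads are 22 mm wide; open, the fingers measure 114 mm over their backs; the gripper's body (76 mm by 85 mm) begins 54 mm behind the grasp point. The pads swing forward as they close: fully open they stand 13 mm farther back than shut.
Start: joints at [-81.268, 7.471, 85.268, -0, 87.261, -4.893], TCP at [141.359, -583.115, 223.092] pointing down, gripper open.
Joint ranges: [-169.43, 169.43], [-51.17, 129.36], [1.28, 143.12], [-76.62, 256.62], [0, 156.53], [-152.29, 152.29]. Speed limits (degrees/s): [136.94, 136.94, 159.86, 180, 180, 180].

### API

Orientations are given as [roll, pitch, yaw] about the fixed x, y, z axes, in that order (R = Rz(yaw) Ry(pitch) Rx(roll)).
In Python, from bench import sense, snapshot, camera_info, hand_in gives the robot as it stands. The module is installed in compiled form; this text tells all that it offers.
- The arm moves only by the tool apply_moves, never from a script. Its argument "deltas" is a list of rows, each a list of 7 numbers: the shift along the tool's x, y, z scaled (see below), then the turn, a rotation vector about the tool's x, y, z scaled (see below), then the opening, from 0 (shut) to 1 (fully open). In form: [[dx, dy, dz, ax, ay, az, claw], ...]. A call has 1 to 8 rows; each row shifts and turns the commanded pose from where the row before left it, along the tool's axes as they then stand; what a row does not reach is not made up. The controller multiplies each number of a shift by 0.03 m and each number of a turn by 0.08 rad. A row lasts 1/8 s, in which the tool goes at most 62.5 mm and 10.7 degrees, less where a joint would pass 70% of its speed; a pose out of reach is approached as far as the arm can. A call with a number of a shift or a turn outside -1 to 1 is refused whole. A call with a gripper value outside its range is refused whole. The fingers move at their own pace and stop on an object; "grip_force" is the grip in N (left out, the last holds). Time passes only in rows, so rows that do not move let the fingers close. It gives the time, the measured TCP pose, the force, the opening and the grip force at its end, in the units of the state.
- sense(): the state, without advancing time (a new reading comes with each control period).
- snapshot(name): name is "scene" or "top"; returns the picture (400x640x3 uint8, red, green, blue); there is no depth.
- camera_info(name): a dict with "vertical_fov" (degrees; the focal length in pixels is half the picture's height over the tangent of half this angle, whatever the lens; pixels are square), "cx", "cy" (the principal point, pixels), "origin" and "rotation" of the camera in the world. Camera axes: x right, y up, looking along -z (the intrinsics and any distortion apply to the point x, -y, -z); pixel columns grow to the right and rows downward; lengths in mm; the calibration is good to about 2 mm. A picture is of the moment at which its call begins. camera_info takes no time and is no camera call.
- hand_in(): hands the job in; it is judged then, once.
The state is a dict: "time": time; "joint_pos": joint angles; "qd": joint speeds; "joint_efforts": joint torques, N m; "tool_pos": TCP position; "tcp_rot": TCP orientation; "ft_force": force on the tool from outside, world axes, zero at the start; "wrist_torque": the same for the moment, N m; "finger_gap": finger opening in mm; "grip_force": force on a finger pad.
Only numpy, scipy, OpenCV 4.12 (cv2) and the standard library are available. Lean on these libraries where they do the work, as an engineer would, in place of code of your own. Each camera call takes 0.05 s, during which the arm holds its last target. There are 200 camera calls.

## Working session

There is one attempt and no reset: what is moved stays moved. The work goes in short steps, Python scripts to look and compute and a tool call to move; the robot and the scene stay as the last step left them, time stands still between calls to the robot, and variables do not carry over. Pictures are saved under pics/ and viewed, at most 14 in all, crops included, and the job is handed in when it is done.

Besides the shell and the picture viewer there is one more tool, called as name([rows], argument=value, ...), one row to a line, values as JSON. apply_moves: Moves the arm, as the interface text tells. Its arguments: {"type":"object","properties":{"deltas":{"type":"array"},"grip_force":{"type":"number"}},"required":["deltas"]}

```bash
mkdir -p pics; python3 - <<'E'
from bench import *
import cv2
for n in("scene","top"):
    im=snapshot(n); cv2.imwrite(f"pics/{n}0.png",im[:,:,::-1]); print(n,camera_info(n))
print(sense())
E
```

```text
scene {'vertical_fov': 55.59026206233537, 'cx': 321.6076650402084, 'cy': 200.63856686621202, 'origin': array([1113.61564473, -173.93014937, 1086.14284454]), 'rotation': array([30.2307905 , -0.88819604, 85.94898511])}
top {'vertical_fov': 57.99681637757587, 'cx': 319.5933517440657, 'cy': 201.1046464275136, 'origin': array([ 386.98956191, -136.38782798, 1140.21903142]), 'rotation': array([ 1.02108351e+01,  3.59215831e-02, -8.92277650e+01])}
{'time': 0.1, 'joint_pos': array([-8.12671255e+01,  7.51088381e+00,  8.53253217e+01, -2.65782564e-04,
        8.72602142e+01, -4.89402994e+00]), 'qd': array([ 0.03675305, -0.15578288, -0.20035571, -0.00860944,  0.00808318,
       -0.05104398]), 'joint_efforts': array([ 1.05321647e-03, -5.70951176e+01, -5.01940405e+01, -2.50218282e-04,
        7.97011424e-03,  5.13484338e-05]), 'tool_pos': array([ 141.29052492, -582.59534331,  222.12638781]), 'tcp_rot': array([-1.79903909e+02, -7.96137178e-03,  1.36269107e+01]), 'ft_force': array([-0.6299661 , -0.10793753, -0.70916128]), 'wrist_torque': array([-0.02581646, -0.04746567, -0.03384808]), 'grip_force': 0.0, 'finger_gap': 85.54571175623217}
```

View pics/scene0.png

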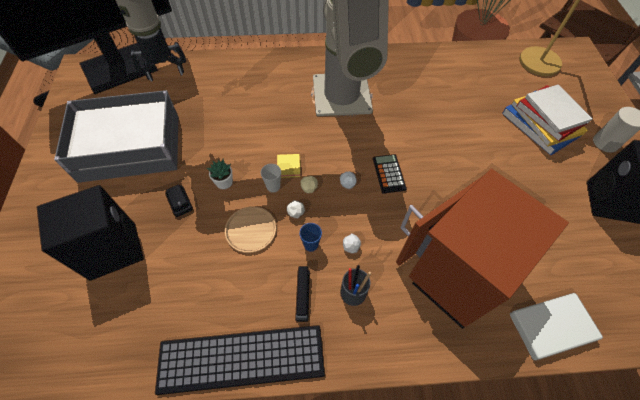

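View pics/top0.png

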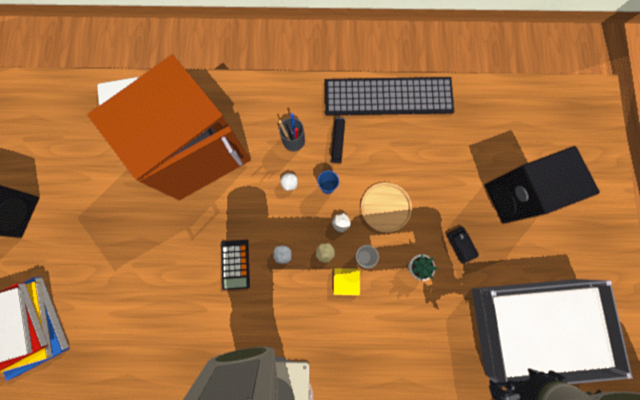

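The top view shows the cupboard at upper left with its door ajar and the handle near (232,150). Four balls lie at (289,182), (341,222), (283,254) and (325,253). The blue cup is at (328,181), the grey cup at (367,257) and the tray at (386,206). In the scene view the handle is at (412,218).

```bash
cat > h.py <<'E'
import numpy as np,cv2
from bench import *
from scipy.spatial.transform import Rotation as R
def cam(n):
    c=camera_info(n); return c['origin'],R.from_euler('xyz',c['rotation'],degrees=True).as_matrix(),200/np.tan(np.radians(c['vertical_fov']/2)),c['cx'],c['cy']
def ray(n,u,v):
    o,M,f,cx,cy=cam(n); d=M@np.array([(u-cx)/f,-(v-cy)/f,-1]); return o,d/np.linalg.norm(d)
def onz(n,u,v,z):
    o,d=ray(n,u,v); return o+d*(z-o[2])/d[2]
def proj(n,p):
    o,M,f,cx,cy=cam(n); q=M.T@(np.array(p,float)-o); return np.array([cx-f*q[0]/q[2],cy+f*q[1]/q[2]])
def tri(a,b):
    (o1,d1),(o2,d2)=ray("scene",*a),ray("top",*b)
    s=np.linalg.lstsq(np.c_[d1,-d2],o2-o1,rcond=None)[0]
    p,q=o1+d1*s[0],o2+d2*s[1]; return (p+q)/2,np.linalg.norm(p-q)
E
python3 - <<'E'
from h import *
for k,a,b in [("w1",(352,243),(289,182)),("w2",(296,210),(341,222)),("g",(348,180),(283,254)),("b",(310,185),(325,253)),("tray",(251,230),(386,207)),("blue",(311,237),(328,181)),("grey",(272,178),(367,257)),("notes",(289,165),(347,282))]:
    print(k,*[np.round(x,1) for x in tri(a,b)])
s=cv2.imread("pics/scene0.png");t=cv2.imread("pics/top0.png")
cv2.imwrite("pics/c1.png",np.hstack([cv2.resize(s[160:330,390:570],None,fx=2.2,fy=2.2,interpolation=2),cv2.resize(t[40:210,80:260],None,fx=2.2,fy=2.2,interpolation=2)]))
cv2.imwrite("pics/c2.png",cv2.resize(np.hstack([s[130:330,200:420],t[100:300,220:440]]),None,fx=1.8,fy=1.8,interpolation=2))
E
```

```text
w1 [649.7 -32.9  18.8] 3.4
w2 [ 523.6 -199.3   18.5] 2.9
g [422.1 -21.3  22.7] 3.3
b [ 427.2 -149.8   12. ] 4.2
tray [ 576.2 -344.4   -0.8] 2.9
blue [ 643.3 -157.    65.8] 1.8
grey [ 415.8 -274.1   48.8] 5.9
notes [ 340.4 -217.9   11.6] 4.3
```

View pics/c1.png

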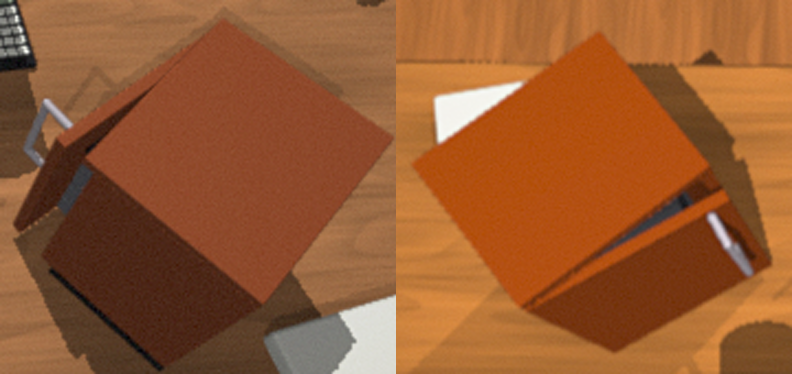

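View pics/c2.png

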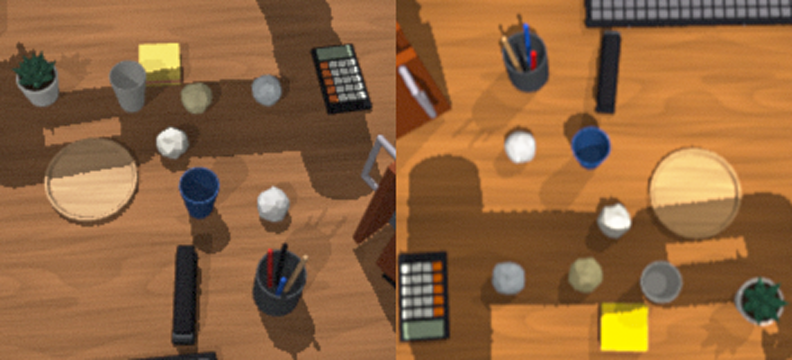

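The crops give the cupboard's top corners, the grip top at scene crop (45,102), and all the loose items. I'll work out the door geometry next.

```bash
python3 - <<'E'
from h import *
S=[(222,18),(391,138),(262,304),(88,162)];T=[(600,31),(415,162),(523,307),(713,167)]
s=lambda u,v:(390+u/2.2,160+v/2.2); t=lambda u,v:(80+u/2.2,40+v/2.2)
# match: scene corners by world
A=[onz("scene",*s(*p),300) for p in S];B=[onz("top",*t(*p),300) for p in T]
print(np.round(A),"\n",np.round(B))
print("handle",onz("scene",*s(45,102),270),onz("top",*t(735,247),270))
# hinge-free corner of door top edge z=283
print("door free outer top",onz("top",*t(725,195),283), "bottom",onz("top",*t(771,265),14))
print("door bottom hinge",onz("top",*t(615,352),14))
E
```

```text
[[589. 308. 300.]
 [753. 443. 300.]
 [918. 247. 300.]
 [760. 113. 300.]] 
 [[ 921. -213.  300.]
 [ 757.   -5.  300.]
 [ 591. -129.  300.]
 [ 755. -340.  300.]]
handle [670.00372814  90.96343253 270.        ] [ 671.48049043 -369.34109314  270.        ]
door free outer top [ 728.75444583 -356.51201449  283.        ] bottom [ 728.28183556 -489.90879065   14.        ]
door bottom hinge [ 595.07553438 -259.65316997   14.        ]
```

```bash
python3 - <<'E'
from h import *
T=[(600,31),(415,162),(523,307),(713,167)]
t=lambda u,v:(80+(u-396)/2.2,40+v/2.2)
print(np.round([onz("top",*t(*p),300) for p in T]))
print(onz("top",*t(735,247),270))
C=np.array([[590,307],[919,246.]])
# corners: hinge-front (589,308), front right (760,113), per scene camera
import numpy as np
P={'FL':(589,308),'FR':(760,113),'BR':(918,247),'BL':(753,443)}
for k in P: print(k)
f=np.array(P['FR'])-np.array(P['FL']); g=np.array(P['BR'])-np.array(P['BL']); print(np.linalg.norm(f),np.linalg.norm(g),np.degrees(np.arctan2(f[1],f[0])),np.degrees(np.arctan2(g[1],g[0])))
E
```

```text
[[915. 246. 300.]
 [751. 441. 300.]
 [585. 302. 300.]
 [749. 105. 300.]]
[665.47883269  82.72348587 270.        ]
FL
FR
BR
BL
259.35689695861186 256.20499604808646 -48.751729070525975 -49.90809556174527
```

apply_moves([
  [0.5, -0.4, -0.2, 0, 0, 0, 1],
  [0.93, -0.73, -0.2, 0, 0, 0, 1],
  [0.93, -0.73, -0.2, 0, 0, 0, 1],
  [0.93, -0.73, -0.2, 0, 0, 0, 1],
  [0.93, -0.73, -0.2, 0, 0, 0, 1],
  [0.93, -0.73, -0.2, 0, 0, 0, 1],
  [0.93, -0.73, -0.2, 0, 0, 0, 1],
  [0.93, -0.73, -0.2, 0, 0, 0, 1],
], grip_force=40)

```text
time: 1.1
tool_pos: [307.7, -370.9, 271.6]
tcp_rot: [180.0, -0.0, 13.7]
ft_force: [1.0, -0.7, 0.2]
finger_gap: 85.7
grip_force: 0.0
```

apply_moves([
  [0.93, -0.73, -0.2, 0, 0, 0, 1],
  [0.93, -0.73, -0.2, 0, 0, 0, 1],
  [0.93, -0.73, -0.2, 0, 0, 0, 1],
  [0.93, -0.73, -0.2, 0, 0, 0, 1],
  [0.93, -0.73, -0.2, 0, 0, 0, 1],
  [0.93, -0.73, -0.2, 0, 0, 0, 1],
  [0.93, -0.73, -0.2, 0, 0, 0, 1],
  [0.93, -0.73, -0.2, 0, 0, 0, 1],
])

```text
time: 2.1
tool_pos: [482.7, -148.0, 319.6]
tcp_rot: [-180.0, -0.0, 13.7]
ft_force: [0.3, -1.1, -0.7]
finger_gap: 85.3
grip_force: 0.0
```

apply_moves([
  [0.93, -0.73, -0.2, 0, 0, 0, 1],
  [0.93, -0.73, -0.2, 0, 0, 0, 1],
  [0.93, -0.73, -0.2, 0, 0, 0, 1],
  [0.93, -0.73, -0.2, 0, 0, 0, 1],
  [0.93, -0.73, 0, 0, 0, 0, 1],
  [0.93, -0.73, 0, 0, 0, 0, 1],
  [0.5, -0.4, 0, 0, 0, 0, 1],
  [0, 0, 0, 0, 0, -1, 1],
])

```text
time: 3.1
tool_pos: [625.7, 34.8, 342.8]
tcp_rot: [-180.0, 0.0, 18.4]
ft_force: [0.9, -0.9, -0.6]
finger_gap: 85.4
grip_force: 0.0
```

apply_moves([
  [0, 0, 0, 0, 0, -1, 1],
  [0, 0, 0, 0, 0, -1, 1],
  [0, 0, 0, 0, 0, -1, 1],
  [0, 0, 0, 0, 0, -1, 1],
  [0, 0, 0, 0, 0, -1, 1],
  [0, 0, 0, 0, 0, -1, 1],
  [0, 0, 0, 0, 0, -1, 1],
  [0, 0, 0, 0, 0, -1, 1],
])

```text
time: 4.1
tool_pos: [625.2, 33.3, 343.4]
tcp_rot: [-180.0, -0.0, 55.1]
ft_force: [-0.4, 0.8, 0.2]
finger_gap: 85.4
grip_force: 0.0
```

apply_moves([
  [0, 0, 0, 0, 0, -1, 1],
  [0, 0, 0, 0, 0, -1, 1],
  [0, 0, 0, 0, 0, -1, 1],
  [0, 0, 0, 0, 0, -1, 1],
  [0, 0, 0, 0, 0, -1, 1],
  [0, 0, 0, 0, 0, -1, 1],
  [0, 0, 0, 0, 0, -1, 1],
  [0, 0, 0, 0, 0, -1, 1],
])

```text
time: 5.1
tool_pos: [625.2, 33.3, 343.4]
tcp_rot: [-180.0, -0.0, 91.7]
ft_force: [-0.5, 0.1, 0.8]
finger_gap: 85.3
grip_force: 0.0
```

apply_moves([
  [0, 0, 0, 0, 0, -1, 1],
  [0, 0, 0, 0, 0, -1, 1],
  [0, 0, 0, 0, 0, -1, 1],
  [0, 0, 0, 0, 0, -1, 1],
  [0, 0, 0, 0, 0, -1, 1],
  [0, 0, 0, 0, 0, -1, 1],
  [0, 0, 0, 0, 0, -1, 1],
  [0, 0, 0, 0, 0, -1, 1],
])

```text
time: 6.1
tool_pos: [625.2, 33.3, 343.4]
tcp_rot: [-180.0, -0.0, 128.4]
ft_force: [-0.3, -0.0, 0.1]
finger_gap: 85.6
grip_force: 0.0
```

apply_moves([
  [0, 0, 0, 0, 0, -1, 1],
  [0, 0, 0, 0, 0, -1, 1],
  [0, 0, 0, 0, 0, -1, 1],
  [0, 0, 0, 0, 0, -1, 1],
  [0, 0, 0, 0, 0, -1, 1],
  [0, 0, 0, 0, 0, -1, 1],
  [0, 0, 0, 0, 0, -1, 1],
  [0, 0, 0, 0, 0, -1, 1],
])

```text
time: 7.1
tool_pos: [625.2, 33.3, 343.4]
tcp_rot: [180.0, -0.0, 165.1]
ft_force: [0.6, -0.2, -0.1]
finger_gap: 85.4
grip_force: 0.0
```

apply_moves([
  [0, 0, 0, 0, 0, -1, 1],
  [0, 0, 0, 0, 0, -1, 1],
  [0, 0, 0, 0, 0, -1, 1],
  [0, 0, 0, 0, 0, -1, 1],
  [0, 0, 0, 0, 0, -1, 1],
  [0, 0, 0, 0, 0, -1, 1],
  [0, 0, 0, 0, 0, -1, 1],
  [0, 0, 0, 0, 0, -1, 1],
])

```text
time: 8.1
tool_pos: [625.2, 33.3, 343.4]
tcp_rot: [180.0, -0.0, -158.3]
ft_force: [-0.0, 0.5, 0.2]
finger_gap: 85.3
grip_force: 0.0
```

apply_moves([
  [-0.3, 0.1, 0, 0, 0, -0.96, 1],
  [-0.3, 0.1, 0, 0, 0, -0.96, 1],
  [-0.77, 0.31, 0, 0, 0, 0, 1],
  [-0.77, 0.31, 0, 0, 0, 0, 1],
  [0, 0, 0.74, 0, 0, 0, 1],
  [0, 0, 0.74, 0, 0, 0, 1],
  [0, 0, 0.74, 0, 0, 0, 1],
  [0, 0, 0.74, 0, 0, 0, 1],
])

```text
time: 9.1
tool_pos: [669.6, 85.5, 253.9]
tcp_rot: [180.0, -0.0, -149.6]
ft_force: [-0.1, -0.4, 0.5]
finger_gap: 85.3
grip_force: 0.0
```

apply_moves([
  [0, 0, 0, 0, 0, 0, 0],
  [0, 0, 0, 0, 0, 0, 0],
  [0, 0, 0, 0, 0, 0, 0],
  [0, 0, 0, 0, 0, 0, 0],
  [0, 0, 0, 0, 0, 0, 0],
  [0, 0, 0, 0, 0, 0, 0],
])

```text
time: 9.85
tool_pos: [669.6, 90.4, 256.2]
tcp_rot: [179.6, 0.2, -149.4]
ft_force: [-7.1, 20.3, 7.1]
finger_gap: 7.7
grip_force: 39.2
```

apply_moves([
  [-0.07, 0.14, 0, 0, 0, 0, 0],
  [0.25, 0.07, 0, 0, 0, 0.4, 0],
  [0.48, 0.135, 0, 0, 0, 0.8, 0],
  [0.48, 0.135, 0, 0, 0, 0.8, 0],
  [0.48, 0.135, 0, 0, 0, 0.8, 0],
  [0.48, 0.135, 0, 0, 0, 0.8, 0],
  [0.48, 0.135, 0, 0, 0, 0.8, 0],
  [0.48, 0.135, 0, 0, 0, 0.8, 0],
])

```text
time: 10.85
tool_pos: [574.1, 81.2, 256.2]
tcp_rot: [-180.0, 0.2, -173.6]
ft_force: [0.6, 1.1, 5.4]
finger_gap: 7.3
grip_force: 39.6
```

apply_moves([
  [0.48, 0.135, 0, 0, 0, 0.8, 0],
  [0.48, 0.135, 0, 0, 0, 0.8, 0],
  [0.48, 0.135, 0, 0, 0, 0.8, 0],
  [0.48, 0.135, 0, 0, 0, 0.8, 0],
  [0.48, 0.135, 0, 0, 0, 0.8, 0],
  [0.48, 0.135, 0, 0, 0, 0.8, 0],
  [0.48, 0.135, 0, 0, 0, 0.8, 0],
  [0.48, 0.135, 0, 0, 0, 0.8, 0],
])

```text
time: 11.85
tool_pos: [463.1, 122.7, 256.1]
tcp_rot: [-179.7, 0.1, 156.9]
ft_force: [-9.6, -15.5, 12.7]
finger_gap: 8.0
grip_force: 40.7
```

apply_moves([
  [0.48, 0.135, 0, 0, 0, 0.8, 0],
  [0.48, 0.135, 0, 0, 0, 0.8, 0],
  [0.48, 0.135, 0, 0, 0, 0.8, 0],
  [0.48, 0.135, 0, 0, 0, 0.8, 0],
  [0.48, 0.135, 0, 0, 0, 0.8, 0],
  [0.48, 0.135, 0, 0, 0, 0.8, 0],
  [0.2, 0.04, 0, 0, 0, 0.3, 0],
  [0, 0, 0, 0, 0, 0, 0],
])

```text
time: 12.85
tool_pos: [396.2, 194.0, 256.0]
tcp_rot: [-179.4, -0.1, 133.7]
ft_force: [-31.4, -20.4, 24.4]
finger_gap: 7.9
grip_force: 40.2
```

apply_moves([
  [0, 0, 0, 0, 0, 0, 0.5],
  [0, 0, 0, 0, 0, 0, 0.8],
  [0, 0, 0, 0, 0, 0, 1],
  [0, 0, 0, 0, 0, 0, 1],
  [0, 0, -0.9, 0, 0, 0, 1],
  [0, 0, -0.9, 0, 0, 0, 1],
  [0, 0, -0.9, 0, 0, 0, 1],
  [0, 0, -0.4, 0, 0, 0, 1],
])

```text
time: 13.85
tool_pos: [400.9, 197.1, 348.9]
tcp_rot: [179.9, 0.1, 133.8]
ft_force: [-0.6, 0.4, 0.3]
finger_gap: 85.3
grip_force: 0.0
```

```bash
python3 - <<'E'
from h import *
ims=[]
for n in("scene","top"):
    im=snapshot(n)[:,:,::-1]; cv2.imwrite(f"pics/{n}1.png",im); ims.append(im)
cv2.imwrite("pics/c3.png",np.hstack([cv2.resize(ims[0][90:340,190:590],None,fx=1,fy=1),ims[1][40:290,90:450]]))
print(sense()['joint_pos'])
E
```

```text
[ 1.95954831e+01 -1.75716619e+01  9.59240560e+01 -3.91340569e-04
  1.01530717e+02 -2.42143203e+01]
```

View pics/c3.png

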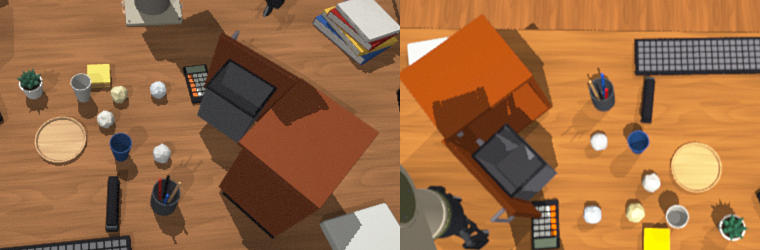

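Door wide open: the bin is visible at about scene crop (238,95) and top crop (512,158). The balls are unshaded now, so I'll take colour masks and a zoom on the bin.

```bash
cat >> h.py <<'E'
def blob(n,im,p,w=22,smax=110,vmin=110):
    """centroid and size of the pale blob nearest a rough pixel"""
    u,v=int(p[0]),int(p[1]); c=im[v-w:v+w,u-w:u+w]; h=cv2.cvtColor(np.ascontiguousarray(c),cv2.COLOR_RGB2HSV)
    m=((h[...,1]<smax)&(h[...,2]>vmin)).astype(np.uint8); k,l,st,ce=cv2.connectedComponentsWithStats(m)
    b=[i for i in range(1,k) if st[i,4]>60]
    if not b: return None
    i=min(b,key=lambda i:np.hypot(*(ce[i]-w))); st=st[i]; return ce[i]+[u-w+.0,v-w+.0],st[2:5]
E
python3 - <<'E'
from h import *
s=cv2.imread("pics/scene1.png");t=cv2.imread("pics/top1.png")
S,T=s[:,:,::-1],t[:,:,::-1]
for k,a,b in [("w1",(352,243),(289,182)),("w2",(296,210),(341,222)),("g",(348,180),(283,254)),("b",(310,185),(325,253))]:
    A=blob("scene",S,a);B=blob("top",T,b); print(k,A,B)
    if A and B: print(*[np.round(x,1) for x in tri(A[0],B[0])],onz("scene",*A[0],27)[:2],onz("top",*B[0],27)[:2])
cv2.imwrite("pics/c4.png",np.hstack([cv2.resize(s[120:230,370:500],None,fx=3,fy=3,interpolation=2),cv2.resize(t[140:250,130:260],None,fx=3,fy=3,interpolation=2)]))
E
```

```text
w1 (array([351.15217391, 242.83333333]), array([ 18,  20, 276], dtype=int32)) (array([288.63878327, 181.28136882]), array([ 18,  18, 263], dtype=int32))
[650.9 -34.   23. ] 0.5 [652.60470507 -34.80855508] [649.93966595 -34.12553409]
w2 (array([294.96218487, 208.3697479 ]), array([ 18,  18, 238], dtype=int32)) (array([340.95070423, 222.19366197]), array([ 19,  20, 284], dtype=int32))
[ 522.  -200.5   26.4] 0.6 [ 522.27504511 -200.7961822 ] [ 521.89938637 -200.12816917]
g (array([347.67391304, 178.99565217]), array([ 18,  18, 230], dtype=int32)) (array([282.08910891, 254.08910891]), array([ 19,  19, 303], dtype=int32))
[421.5 -20.9  28.1] 0.3 [420.79929932 -20.93785118] [421.53349356 -20.66815769]
b (array([308.4612069, 183.5      ]), array([ 18,  17, 232], dtype=int32)) (array([324.74264706, 252.28308824]), array([ 19,  19, 272], dtype=int32))
[ 428.8 -151.8   24. ] 1.9 [ 430.7344272  -152.82164888] [ 428.75098911 -150.8680407 ]
```

View pics/c4.png

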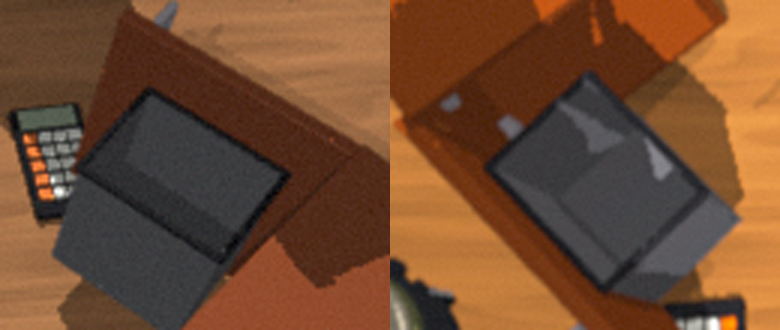

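The bin rim's corners are visible in both views; I'll turn them into its centre and axes at z=222.

```bash
python3 - <<'E'
from h import *
A=np.array([onz("scene",370+u/3,120+v/3,222) for u,v in [(150,90),(290,174),(228,262),(78,170)]])
B=np.array([onz("top",130+(u-390)/3,140+v/3,222) for u,v in [(590,75),(708,187),(604,290),(487,165)]])
print(A.round(),B.round(),A.mean(0),B.mean(0))
for P in(A,B):
    for i in range(4): d=P[(i+1)%4]-P[i]; print(np.linalg.norm(d).round(),np.degrees(np.arctan2(d[1],d[0])).round(1))
E
```

```text
[[462. 169. 222.]
 [565. 278. 222.]
 [653. 200. 222.]
 [549.  84. 222.]] [[645. 191. 222.]
 [546.  82. 222.]
 [457. 166. 222.]
 [563. 275. 222.]] [556.9770265  182.87629194 222.        ] [552.6046996  178.52017545 222.        ]
150.0 46.6
118.0 -42.0
155.0 -132.1
122.0 135.8
147.0 -132.1
122.0 137.1
152.0 45.7
117.0 -45.5
```

apply_moves([
  [-0.9, 0.06, 0, 0, 0, 0, 1],
  [-0.95, 0.06, 0, 0, 0, 0, 1],
  [-0.95, 0.06, 0, 0, 0, 0, 1],
  [-0.95, 0.06, 0, 0, 0, 0, 1],
  [-0.95, 0.06, 0, 0, 0, 0, 1],
  [-0.95, 0.06, 0, 0, 0, 0, 1],
  [-0.95, 0.06, 0.3, 0, 0, 0, 1],
  [-0.95, 0.06, 0.5, 0, 0, 0, 1],
])

```text
time: 14.95
tool_pos: [568.0, 42.7, 321.8]
tcp_rot: [-180.0, -0.0, 133.8]
ft_force: [0.5, 0.5, 0.3]
finger_gap: 85.4
grip_force: 0.0
```

apply_moves([
  [-0.95, 0.06, 0.8, 0, 0, 0, 1],
  [-0.95, 0.06, 0.9, 0, 0, 0, 1],
  [-0.95, 0.06, 1, 0, 0, 0, 1],
  [-0.93, 0.03, 1, 0, 0, 0, 1],
  [0, 0, 1, 0, 0, 0, 1],
  [0, 0, 1, 0, 0, 0, 1],
  [0, 0, 1, 0, 0, 0, 1],
  [0, 0, 1, 0, 0, 0, 1],
])

```text
time: 15.95
tool_pos: [649.2, -34.0, 89.3]
tcp_rot: [-179.9, -0.1, 133.8]
ft_force: [-0.3, 0.6, -0.3]
finger_gap: 85.3
grip_force: 0.0
```

```bash
cat >> h.py <<'E'
def to(p,phi=None):
    s=sense(); M=R.from_euler('xyz',s['tcp_rot'],degrees=True).as_matrix(); d=M.T@(np.array(p,float)-s['tool_pos'])/30
    print("units",d.round(2),"at",s['tool_pos'].round(1),"yaw",round(s['tcp_rot'][2],1), "gap",round(s['finger_gap'],1))
    if phi is not None: print("az units",round(-((phi-s['tcp_rot'][2]+180)%360-180)/np.degrees(.08),2))
E
python3 -c "
from h import *
to((651,-34,22),135)"
```

```text
units [-0.05  0.05  2.24] at [649.2 -34.   89.3] yaw 133.8 gap 85.3
az units -0.26
```

apply_moves([
  [-0.05, 0.05, 0.8, 0, 0, 0, 1],
  [0, 0, 0.8, 0, 0, 0, 1],
  [0, 0, 0.64, 0, 0, 0, 1],
  [0, 0, 0, 0, 0, 0, 0],
  [0, 0, 0, 0, 0, 0, 0],
  [0, 0, 0, 0, 0, 0, 0],
  [0, 0, 0, 0, 0, 0, 0],
  [0, 0, 0, 0, 0, 0, 0],
])

```text
time: 16.95
tool_pos: [653.9, -34.5, 27.1]
tcp_rot: [179.9, 0.1, 133.8]
ft_force: [-1.4, -1.6, 6.0]
finger_gap: 42.1
grip_force: 36.0
```

apply_moves([
  [0, 0, -0.6, 0, 0, 0, 0],
  [0, 0, -1, 0, 0, 0, 0],
  [0, 0, -1, 0, 0, 0, 0],
  [0, 0, -1, 0, 0, 0, 0],
  [0, 0, -1, 0, 0, 0, 0],
  [0, 0, -1, 0, 0, 0, 0],
  [0.5, 0.2, -1, 0, 0, 0, 0],
  [0.8, 0.3, -1, 0, 0, 0, 0],
])

```text
time: 17.95
tool_pos: [636.5, 4.3, 255.5]
tcp_rot: [179.9, 0.1, 133.7]
ft_force: [0.4, 1.6, 0.2]
finger_gap: 0.1
grip_force: 0.0
```

```bash
cat >> h.py <<'E'
def look(tag,*near):
    S,T=snapshot("scene"),snapshot("top")
    cv2.imwrite(f"pics/scene{tag}.png",S[:,:,::-1]);cv2.imwrite(f"pics/top{tag}.png",T[:,:,::-1])
    for p in near:
        A,B=(blob(n,im,proj(n,p)) for n,im in(("scene",S),("top",T)))
        print(p,A,B)
        if A and B: print([x.round(1) for x in tri(A[0],B[0])])
E
python3 -c "
from h import *
look('2',(651,-34,26),(522,-200,26),(421.5,-21,26),(429,-152,25))"
```

```text
(651, -34, 26) (array([351.94285714, 243.66071429]), array([ 19,  20, 280], dtype=int32)) (array([288.03831418, 180.35249042]), array([ 17,  18, 261], dtype=int32))
[array([653.8, -32. ,  23.2]), np.float64(0.4)]
(522, -200, 26) (array([294.85654008, 208.4092827 ]), array([ 18,  18, 237], dtype=int32)) (array([341.07142857, 222.23214286]), array([ 19,  20, 280], dtype=int32))
[array([ 521.9, -200.9,   26. ]), np.float64(0.6)]
(421.5, -21, 26) (array([347.63913043, 178.93043478]), array([ 18,  18, 230], dtype=int32)) (array([282.1442953 , 254.17114094]), array([ 19,  19, 298], dtype=int32))
[array([421.2, -21.1,  28.1]), np.float64(0.2)]
(429, -152, 25) (array([308.54935622, 183.51072961]), array([ 18,  17, 233], dtype=int32)) (array([324.69402985, 252.1380597 ]), array([ 18,  19, 268], dtype=int32))
[array([ 429.2, -151.6,   24.5]), np.float64(1.7)]
```

View pics/top2.png

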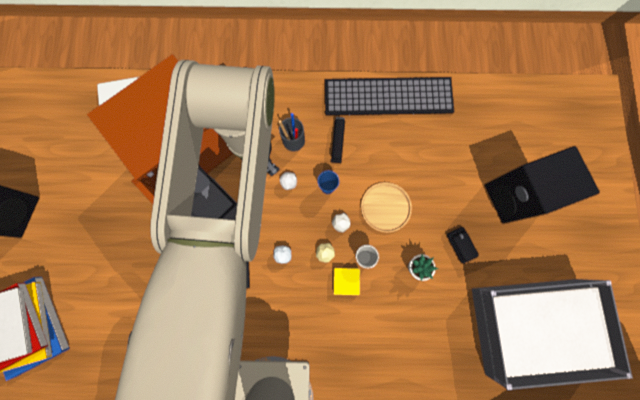

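The view shows the ball still at (288,181): the pads closed above its middle and slipped off. I'll grasp about 7 mm lower.

apply_moves([
  [-0.4, -0.14, 0.4, 0, 0, 0, 1],
  [-0.44, -0.14, 1, 0, 0, 0, 1],
  [-0.44, -0.14, 1, 0, 0, 0, 1],
  [0, 0, 1, 0, 0, 0, 1],
  [0, 0, 1, 0, 0, 0, 1],
  [0, 0, 1, 0, 0, 0, 1],
  [0, 0, 1, 0, 0, 0, 1],
  [0, 0, 0.9, 0, 0, 0, 1],
])

```text
time: 19.05
tool_pos: [651.9, -33.6, 29.8]
tcp_rot: [-179.8, -0.2, 133.7]
ft_force: [-0.7, -0.7, 0.8]
finger_gap: 85.4
grip_force: 0.0
```

apply_moves([
  [0, 0, 0.5, 0, 0, 0, 1],
  [0, 0, 0.22, 0, 0, 0, 1],
  [0, 0, 0, 0, 0, 0, 0],
  [0, 0, 0, 0, 0, 0, 0],
  [0, 0, 0, 0, 0, 0, 0],
  [0, 0, 0, 0, 0, 0, 0],
  [0, 0, 0, 0, 0, 0, 0],
  [0, 0, -0.5, 0, 0, 0, 0],
])

```text
time: 20.05
tool_pos: [652.9, -31.8, 26.9]
tcp_rot: [-179.9, -0.1, 133.8]
ft_force: [0.3, 0.4, -1.1]
finger_gap: 49.9
grip_force: 41.2
```

apply_moves([
  [0, 0, -0.7, 0, 0, 0, 0],
  [0, 0, -1, 0, 0, 0, 0],
  [0, 0, -1, 0, 0, 0, 0],
  [0, 0, -1, 0, 0, 0, 0],
  [0, 0, -1, 0, 0, 0, 0],
  [0, 0, -1, 0, 0, 0, 0],
  [0, 0, -1, 0, 0, 0, 0],
  [0.5, 0.2, -1, 0, 0, 0, 0],
])

```text
time: 21.05
tool_pos: [647.9, -17.7, 261.2]
tcp_rot: [180.0, 0.1, 133.7]
ft_force: [0.7, 0.5, -0.3]
finger_gap: 50.0
grip_force: 41.2
```

apply_moves([
  [0.8, 0.3, -0.7, 0, 0, 0, 0],
  [1, 0.33, 0, 0, 0, 0, 0],
  [1, 0.33, 0, 0, 0, 0, 0],
  [1, 0.33, 0, 0, 0, 0, 0],
  [1, 0.33, 0, 0, 0, 0, 0],
  [1, 0.33, 0, 0, 0, 0, 0],
  [0.8, 0.3, 0, 0, 0, 0, 0],
  [0.29, 0.1, 0, 0, 0, 0, 0],
])

```text
time: 22.05
tool_pos: [554.5, 182.9, 280.1]
tcp_rot: [180.0, -0.0, 134.0]
ft_force: [0.6, -0.0, 0.6]
finger_gap: 50.1
grip_force: 41.2
```

```bash
python3 -c "
from h import *
to((555,181,238),135)
look('3',(522,-200,26),(421.5,-21,26),(429,-152,25))"
```

```text
units [-0.06 -0.03  1.4 ] at [554.5 182.9 280.1] yaw 134.0 gap 50.1
az units -0.23
(522, -200, 26) (array([294.83898305, 208.41949153]), array([ 18,  18, 236], dtype=int32)) (array([340.97879859, 222.21201413]), array([ 19,  20, 283], dtype=int32))
[array([ 521.9, -200.7,   26.1]), np.float64(0.9)]
(421.5, -21, 26) (array([347.57264957, 179.07692308]), array([ 18,  18, 234], dtype=int32)) (array([282.06291391, 254.10927152]), array([ 19,  19, 302], dtype=int32))
[array([421.4, -21. ,  27.5]), np.float64(0.7)]
(429, -152, 25) (array([308.51282051, 183.52564103]), array([ 18,  17, 234], dtype=int32)) (array([324.6641791 , 252.23134328]), array([ 18,  19, 268], dtype=int32))
[array([ 429. , -151.6,   24. ]), np.float64(1.9)]
```

apply_moves([
  [-0.06, -0.03, 0.7, 0, 0, -0.2, 0],
  [0, 0, 0.7, 0, 0, 0, 0],
  [0, 0, 0, 0, 0, 0, 1],
  [0, 0, 0, 0, 0, 0, 1],
  [0, 0, 0, 0, 0, 0, 1],
  [0, 0, -0.7, 0, 0, 0, 1],
  [0, 0, -0.7, 0, 0, 0, 1],
  [-0.2, -0.7, 0, 0, 0, 0, 1],
])

```text
time: 23.15
tool_pos: [547.2, 160.7, 282.9]
tcp_rot: [179.7, 0.2, 134.8]
ft_force: [-1.7, -0.7, -0.1]
finger_gap: 85.5
grip_force: 0.0
```

apply_moves([
  [-0.22, -1, 0, 0, 0, 0, 1],
  [-0.22, -1, 0, 0, 0, 0, 1],
  [-0.22, -1, 0, 0, 0, 0, 1],
  [-0.22, -1, 0, 0, 0, 0, 1],
  [-0.22, -1, 0.6, 0, 0, 0, 1],
  [-0.22, -1, 1, 0, 0, 0, 1],
  [-0.2, -0.8, 1, 0, 0, 0, 1],
  [-0.1, -0.3, 1, 0, 0, 0, 1],
])

```text
time: 24.15
tool_pos: [428.6, -25.7, 171.8]
tcp_rot: [179.9, 0.1, 134.7]
ft_force: [1.0, 0.8, -0.0]
finger_gap: 85.5
grip_force: 0.0
```

```bash
python3 -c "
from h import *
to((421.4,-21,15),135)"
```

```text
units [ 0.29 -0.07  5.23] at [428.6 -25.7 171.8] yaw 134.7 gap 85.5
az units -0.08
```

apply_moves([
  [0.2, -0.07, 0.7, 0, 0, 0, 1],
  [0.09, 0, 1, 0, 0, 0, 1],
  [0, 0, 1, 0, 0, 0, 1],
  [0, 0, 1, 0, 0, 0, 1],
  [0, 0, 1, 0, 0, 0, 1],
  [0, 0, 0.53, 0, 0, 0, 1],
  [0, 0, 0, 0, 0, 0, 0],
  [0, 0, 0, 0, 0, 0, 0],
])

```text
time: 25.15
tool_pos: [422.0, -20.3, 16.2]
tcp_rot: [180.0, 0.1, 134.7]
ft_force: [-4.1, -0.1, 6.0]
finger_gap: 55.4
grip_force: 41.0
```

apply_moves([
  [0, 0, 0, 0, 0, 0, 0],
  [0, 0, 0, 0, 0, 0, 0],
  [0, 0, -0.5, 0, 0, 0, 0],
  [0, 0, -1, 0, 0, 0, 0],
  [0, 0, -1, 0, 0, 0, 0],
  [0, 0, -1, 0, 0, 0, 0],
  [0, 0, -1, 0, 0, 0, 0],
  [0, 0, -1, 0, 0, 0, 0],
])

```text
time: 26.15
tool_pos: [421.0, -19.7, 181.9]
tcp_rot: [179.9, 0.1, 134.7]
ft_force: [-0.1, -0.2, -0.2]
finger_gap: 55.1
grip_force: 42.3
```

apply_moves([
  [0, 0, -1, 0, 0, 0, 0],
  [0, 0, -1, 0, 0, 0, 0],
  [0.1, 0.4, -1, 0, 0, 0, 0],
  [0.2, 0.9, -0.33, 0, 0, 0, 0],
  [0.25, 1, 0, 0, 0, 0, 0],
  [0.25, 1, 0, 0, 0, 0, 0],
  [0.25, 1, 0, 0, 0, 0, 0],
  [0.25, 1, 0, 0, 0, 0, 0],
])

```text
time: 27.15
tool_pos: [506.7, 120.8, 280.9]
tcp_rot: [179.9, 0.0, 134.7]
ft_force: [0.7, -0.0, -0.6]
finger_gap: 54.8
grip_force: 42.3
```

apply_moves([
  [0.25, 1, 0, 0, 0, 0, 0],
  [0.1, 0.6, 0, 0, 0, 0, 0],
  [0, 0, 0.7, 0, 0, 0, 0],
  [0, 0, 0.7, 0, 0, 0, 0],
  [0, 0, 0, 0, 0, 0, 1],
  [0, 0, 0, 0, 0, 0, 1],
  [0, 0, 0, 0, 0, 0, 1],
  [0, 0, -0.7, 0, 0, 0, 1],
])

```text
time: 28.15
tool_pos: [532.4, 160.9, 257.9]
tcp_rot: [-179.9, -0.1, 134.7]
ft_force: [0.1, 1.0, 0.4]
finger_gap: 85.1
grip_force: 0.0
```

```bash
python3 -c "
from h import *
look('4',(522,-200,26),(421.5,-21,26),(429,-152,25))
to((522,-201,15),135)
T=cv2.imread('pics/top4.png');S=cv2.imread('pics/scene4.png')
cv2.imwrite('pics/c5.png',np.hstack([cv2.resize(S[80:240,280:520],None,fx=1.6,fy=1.6),cv2.resize(T[130:290,120:360],None,fx=1.6,fy=1.6)]))
"
```

```text
(522, -200, 26) (array([294.87341772, 208.41350211]), array([ 18,  18, 237], dtype=int32)) (array([341.0106383 , 222.21631206]), array([ 19,  20, 282], dtype=int32))
[array([ 521.9, -200.7,   26.1]), np.float64(0.7)]
(421.5, -21, 26) None None
(429, -152, 25) (array([308.47844828, 183.52155172]), array([ 18,  17, 232], dtype=int32)) (array([324.7593985 , 252.22180451]), array([ 18,  19, 266], dtype=int32))
[array([ 429. , -151.8,   24.1]), np.float64(1.8)]
units [-8.26 -8.83  8.22] at [534.7 161.3 262. ] yaw 134.7 gap 85.4
az units -0.06
```

View pics/c5.png

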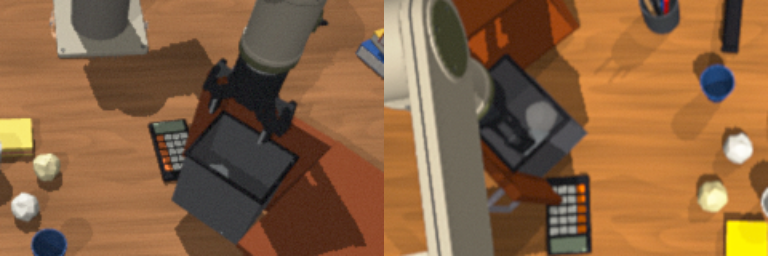

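The picture shows pale balls inside the bin at about crop (538,115) and (222,170), and none at the old spots. Next is the ball at (522,-201).

apply_moves([
  [0, 0, -0.5, 0, 0, 0, 1],
  [-0.6, -0.63, 0, 0, 0, 0, 1],
  [-0.9, -0.96, 0, 0, 0, 0, 1],
  [-0.9, -0.96, 0, 0, 0, 0, 1],
  [-0.9, -0.96, 0, 0, 0, 0, 1],
  [-0.9, -0.96, 0, 0, 0, 0, 1],
  [-0.9, -0.96, 0, 0, 0, 0, 1],
  [-0.9, -0.96, 0.4, 0, 0, 0, 1],
])

```text
time: 29.25
tool_pos: [524.1, -103.2, 263.0]
tcp_rot: [179.9, 0.1, 134.7]
ft_force: [1.0, 0.2, -0.1]
finger_gap: 85.4
grip_force: 0.0
```

apply_moves([
  [-0.9, -0.96, 0.7, 0, 0, 0, 1],
  [-0.9, -0.96, 1, 0, 0, 0, 1],
  [-0.46, -0.52, 1, 0, 0, 0, 1],
  [0, 0, 1, 0, 0, 0, 1],
  [0, 0, 1, 0, 0, 0, 1],
  [0, 0, 1, 0, 0, 0, 1],
  [0, 0, 0.3, 0, 0, 0, 1],
  [0, 0, 0, 0, 0, 0, 1],
])

```text
time: 30.25
tool_pos: [519.2, -201.3, 81.6]
tcp_rot: [-180.0, -0.0, 134.7]
ft_force: [1.2, -0.0, -0.2]
finger_gap: 85.4
grip_force: 0.0
```

```bash
python3 -c "
from h import *
to((522,-201,15),135)"
```

```text
units [-0.06  0.07  2.22] at [ 519.2 -201.3   81.6] yaw 134.7 gap 85.4
az units -0.06
```

apply_moves([
  [-0.06, 0.07, 0.8, 0, 0, 0, 1],
  [0, 0, 0.8, 0, 0, 0, 1],
  [0, 0, 0.62, 0, 0, 0, 1],
  [0, 0, 0, 0, 0, 0, 0],
  [0, 0, 0, 0, 0, 0, 0],
  [0, 0, 0, 0, 0, 0, 0],
  [0, 0, 0, 0, 0, 0, 0],
  [0, 0, -0.5, 0, 0, 0, 0],
])

```text
time: 31.25
tool_pos: [521.1, -200.8, 29.5]
tcp_rot: [-180.0, -0.1, 134.7]
ft_force: [-0.2, 1.5, -0.4]
finger_gap: 51.0
grip_force: 39.6
```

apply_moves([
  [0, 0, -1, 0, 0, 0, 0],
  [0, 0, -1, 0, 0, 0, 0],
  [0, 0, -1, 0, 0, 0, 0],
  [0, 0, -1, 0, 0, 0, 0],
  [0, 0, -1, 0, 0, 0, 0],
  [0.3, 0.4, -1, 0, 0, 0, 0],
  [0.7, 0.9, -1, 0, 0, 0, 0],
  [0.75, 0.95, -1, 0, 0, 0, 0],
])

```text
time: 32.25
tool_pos: [532.7, -115.7, 271.8]
tcp_rot: [180.0, 0.0, 134.7]
ft_force: [-0.0, 0.6, -0.8]
finger_gap: 51.2
grip_force: 39.6
```

apply_moves([
  [0.75, 0.95, -0.33, 0, 0, 0, 0],
  [0.75, 0.95, 0, 0, 0, 0, 0],
  [0.75, 0.95, 0, 0, 0, 0, 0],
  [0.75, 0.95, 0, 0, 0, 0, 0],
  [0.75, 0.95, 0, 0, 0, 0, 0],
  [0.75, 0.95, 0, 0, 0, 0, 0],
  [0.75, 0.95, 0, 0, 0, 0, 0],
  [0.75, 0.95, 0, 0, 0, 0, 0],
])

```text
time: 33.25
tool_pos: [568.1, 173.0, 280.7]
tcp_rot: [180.0, 0.0, 134.7]
ft_force: [0.2, -0.3, 1.0]
finger_gap: 51.1
grip_force: 39.6
```

```bash
python3 -c "
from h import *
to((572,198,238),135)
look('5',(429,-152,25))"
```

```text
units [0.5  0.68 1.42] at [568.1 173.  280.7] yaw 134.7 gap 51.1
az units -0.06
(429, -152, 25) (array([308.51282051, 183.52564103]), array([ 18,  17, 234], dtype=int32)) (array([324.7593985 , 252.22556391]), array([ 18,  19, 266], dtype=int32))
[array([ 429. , -151.8,   24.1]), np.float64(1.6)]
```

apply_moves([
  [0.5, 0.68, 0, 0, 0, 0, 0],
  [0, 0, 0.7, 0, 0, 0, 0],
  [0, 0, 0.72, 0, 0, 0, 0],
  [0, 0, 0, 0, 0, 0, 1],
  [0, 0, 0, 0, 0, 0, 1],
  [0, 0, 0, 0, 0, 0, 1],
  [0, 0, -0.7, 0, 0, 0, 1],
  [0, 0, -0.7, 0, 0, 0, 1],
])

```text
time: 34.35
tool_pos: [572.7, 197.0, 281.8]
tcp_rot: [179.9, 0.0, 134.7]
ft_force: [-0.1, 0.9, 0.3]
finger_gap: 85.5
grip_force: 0.0
```

apply_moves([
  [-0.3, -0.6, 0, 0, 0, 0, 1],
  [-0.42, -0.97, 0, 0, 0, 0, 1],
  [-0.42, -0.97, 0, 0, 0, 0, 1],
  [-0.42, -0.97, 0, 0, 0, 0, 1],
  [-0.42, -0.97, 0, 0, 0, 0, 1],
  [-0.42, -0.97, 0, 0, 0, 0, 1],
  [-0.42, -0.97, 0, 0, 0, 0, 1],
  [-0.42, -0.97, 0, 0, 0, 0, 1],
])

```text
time: 35.35
tool_pos: [482.1, -29.8, 279.3]
tcp_rot: [-180.0, 0.0, 134.7]
ft_force: [1.4, 0.7, 0.4]
finger_gap: 85.5
grip_force: 0.0
```

apply_moves([
  [-0.42, -0.97, 0, 0, 0, 0, 1],
  [-0.42, -0.97, 0, 0, 0, 0, 1],
  [-0.42, -0.97, 0, 0, 0, 0, 1],
  [-0.42, -0.97, 0, 0, 0, 0, 1],
  [-0.02, -0.3, 0.5, 0, 0, -1, 1],
  [0, 0, 0.9, 0, 0, -1, 1],
  [0, 0, 0.9, 0, 0, -1, 1],
  [0, 0, 0.9, 0, 0, -1, 1],
])

```text
time: 36.35
tool_pos: [429.2, -153.3, 182.4]
tcp_rot: [-180.0, 0.0, 153.2]
ft_force: [0.0, -0.9, -0.7]
finger_gap: 85.4
grip_force: 0.0
```

apply_moves([
  [0, 0, 0.9, 0, 0, -1, 1],
  [0, 0, 0.9, 0, 0, -1, 1],
  [0, 0, 0.9, 0, 0, -0.6, 1],
  [0, 0, 0, 0, 0, 0, 1],
])

```text
time: 36.85
tool_pos: [427.6, -152.2, 100.1]
tcp_rot: [180.0, -0.3, 164.9]
ft_force: [0.2, 0.0, -0.3]
finger_gap: 85.3
grip_force: 0.0
```

```bash
python3 -c "
from h import *
to((429,-152,14),165)"
```

```text
units [-0.06  0.02  2.87] at [ 427.6 -152.2  100.1] yaw 164.9 gap 85.3
az units -0.01
```

apply_moves([
  [-0.05, 0.02, 0.8, 0, 0, 0, 1],
  [0, 0, 0.9, 0, 0, 0, 1],
  [0, 0, 0.7, 0, 0, 0, 1],
  [0, 0, 0.45, 0, 0, 0, 1],
  [0, 0, 0, 0, 0, 0, 0],
  [0, 0, 0, 0, 0, 0, 0],
  [0, 0, 0, 0, 0, 0, 0],
  [0, 0, 0, 0, 0, 0, 0],
])

```text
time: 37.85
tool_pos: [432.9, -153.1, 18.4]
tcp_rot: [-180.0, 0.2, 165.0]
ft_force: [-0.8, 0.3, 6.5]
finger_gap: 52.0
grip_force: 40.8
```

apply_moves([
  [0, 0, -0.5, 0, 0, 0, 0],
  [0, 0, -0.9, 0, 0, 0, 0],
  [0, 0, -1, 0, 0, 1, 0],
  [0, 0, -1, 0, 0, 1, 0],
  [0, 0, -1, 0, 0, 1, 0],
  [0, 0, -1, 0, 0, 1, 0],
  [0, 0, -1, 0, 0, 1, 0],
  [0, 0, -1, 0, 0, 1, 0],
])

```text
time: 38.85
tool_pos: [431.5, -152.3, 240.9]
tcp_rot: [180.0, 0.1, 137.3]
ft_force: [0.6, -0.3, -0.1]
finger_gap: 52.4
grip_force: 40.4
```

```bash
python3 -c "
from h import *
to((555,181,280),135)"
```

```text
units [ 4.5  10.96 -1.3 ] at [ 431.5 -152.3  240.9] yaw 137.3 gap 52.4
az units 0.51
```

apply_moves([
  [0.2, 0.5, -0.5, 0, 0, 0, 0],
  [0.39, 0.95, -0.5, 0, 0, 0, 0],
  [0.39, 0.95, -0.3, 0, 0, 0, 0],
  [0.39, 0.95, 0, 0, 0, 0, 0],
  [0.39, 0.95, 0, 0, 0, 0, 0],
  [0.39, 0.95, 0, 0, 0, 0, 0],
  [0.39, 0.95, 0, 0, 0, 0, 0],
  [0.39, 0.95, 0, 0, 0, 0, 0],
])

```text
time: 39.85
tool_pos: [511.6, 67.2, 277.4]
tcp_rot: [-180.0, -0.0, 137.6]
ft_force: [-0.1, -0.3, -0.1]
finger_gap: 52.3
grip_force: 40.4
```

apply_moves([
  [0.39, 0.95, 0, 0, 0, 0, 0],
  [0.39, 0.95, 0, 0, 0, 0, 0],
  [0.39, 0.95, 0, 0, 0, 0, 0],
  [0.38, 0.95, 0, 0, 0, 0, 0],
  [0, 0, 0.7, 0, 0, 0, 0],
  [0, 0, 0.7, 0, 0, 0, 0],
  [0, 0, 0, 0, 0, 0, 1],
  [0, 0, 0, 0, 0, 0, 1],
])

```text
time: 40.85
tool_pos: [554.6, 181.1, 236.5]
tcp_rot: [180.0, 0.0, 137.5]
ft_force: [0.2, 0.3, 0.3]
finger_gap: 84.7
grip_force: 0.0
```

apply_moves([
  [0, 0, 0, 0, 0, 0, 1],
  [0, 0, -0.7, 0, 0, 0, 1],
  [0, 0, -0.7, 0, 0, 0, 1],
  [-0.9, -0.3, 0, 0, 0, 0, 1],
  [-0.9, -0.3, 0, 0, 0, 0, 1],
  [-0.9, -0.3, 0, 0, 0, 0, 1],
  [-0.9, -0.3, 0, 0, 0, 0, 1],
  [-0.9, -0.3, 0, 0, 0, 0, 1],
])

```text
time: 41.85
tool_pos: [624.5, 55.2, 278.9]
tcp_rot: [179.9, 0.1, 137.5]
ft_force: [0.5, 0.5, -0.7]
finger_gap: 85.3
grip_force: 0.0
```

apply_moves([
  [-0.9, -0.3, 0, 0, 0, 0, 1],
  [-0.9, -0.3, 0, 0, 0, 0, 1],
  [-0.9, -0.3, 0, 0, 0, 0, 1],
  [-0.9, -0.3, 0, 0, 0, 0, 1],
  [-0.9, -0.3, 0, 0, 0, 0, 1],
  [-0.9, -0.3, 0, 0, 0, 0, 1],
  [-0.9, -0.3, 0, 0, 0, 0, 1],
])

```text
time: 42.72
tool_pos: [721.1, -119.1, 278.8]
tcp_rot: [180.0, 0.1, 137.5]
ft_force: [-0.1, -0.2, 0.9]
finger_gap: 85.2
grip_force: 0.0
```

```bash
python3 -c "
from h import *
look('6',(429,-152,25))
to((643,-157,76),135)
T=cv2.imread('pics/top6.png');S=cv2.imread('pics/scene6.png')
cv2.imwrite('pics/c6.png',np.hstack([cv2.resize(S[100:300,190:500],None,fx=1.2,fy=1.2),cv2.resize(T[100:300,130:440],None,fx=1.2,fy=1.2)]))
"
```

```text
(429, -152, 25) None None
units [ 1.11 -2.64  6.73] at [ 721.  -121.2  277.8] yaw 137.3 gap 85.3
az units 0.5
```

View pics/c6.png

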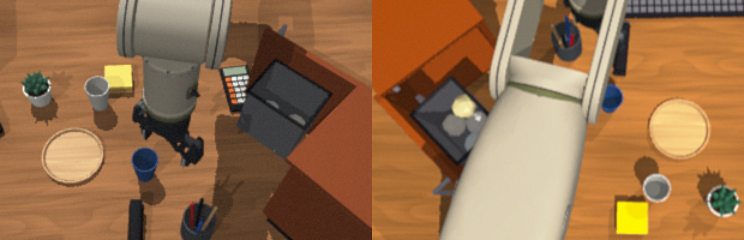

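Both views show the bin holding all the balls, the yellowish one on top at crop (462,106), with none left on the desk. Now I'll measure the cups and tray.

```bash
python3 - <<'E'
from h import *
def ext(n,f,p,kind,w=30):
    im=cv2.imread(f); u,v=p; h=cv2.cvtColor(im[v-w:v+w,u-w:u+w],cv2.COLOR_BGR2HSV)
    m=((h[...,0]>100)&(h[...,0]<130)&(h[...,1]>100)) if kind=='b' else (h[...,1]<75)&(h[...,2]>60)
    k,l,st,ce=cv2.connectedComponentsWithStats(m.astype(np.uint8)); i=1+np.argmax(st[1:,4]); x,y,W,H,a=st[i]
    x+=u-w;y+=v-w; print(f,kind,x,y,W,H,a); return x,y,x+W,y+H
def rim(p,n): # extents predicted for upright cup at p
    a=np.linspace(0,2*np.pi,73); q=[proj(n,(p[0]+r*np.cos(t),p[1]+r*np.sin(t),z)) for t in a for r,z in((33,90),(22,0))]
    q=np.array(q)+.5; return np.r_[q.min(0),q.max(0)]
from scipy.optimize import least_squares
for nm,kind,p0,L in[("blue",'b',(643,-157),[("top","pics/top5.png"),("scene","pics/scene5.png")]),("grey",'g',(416,-274),[("top","pics/top6.png"),("scene","pics/scene6.png")])]:
    for n,f in L:
        px=proj(n,(*p0,50)).astype(int); e=np.array(ext(n,f,px,kind),float)
        r=least_squares(lambda p:rim(p,n)-e,p0,diff_step=1e-3); print(nm,n,r.x.round(1),r.fun.round(1))
im=cv2.imread("pics/top6.png")
for n in("top","scene"):
    im=cv2.imread(f"pics/{n}5.png"); u,v=proj(n,(576,-344,8)).astype(int); c=im[v-40:v+40,u-40:u+40]; h=cv2.cvtColor(c,cv2.COLOR_BGR2HSV)
    m=((h[...,2]>195)&(h[...,1]<150)).astype(np.uint8); m=cv2.morphologyEx(m,cv2.MORPH_OPEN,np.ones((3,3)))
    cs=max(cv2.findContours(m,0,2)[0],key=cv2.contourArea); (a,b),ax,_=cv2.fitEllipse(cs); print("tray",n,ax,onz(n,a+u-40,b+v-40,8)[:2].round(1))
print(proj("top",(740,-50,0)))
E
```

```text
pics/top5.png b 318 171 20 22 338
blue top [ 639.7 -156. ] [-1.  -0.9  1.   1. ]
pics/scene5.png b 300 224 22 27 430Traceback (most recent call last):
  File "<stdin>", line 14, in <module>
    return func(*args, **kwargs)
    result = trf(vector_fun.fun, vector_fun.jac, x0, f0, J0, lb, ub, ftol, xtol,
                 gtol, max_nfev, x_scale, loss_function, tr_solver,
                 tr_options.copy(), verbose, callback=callback_wrapped)
    return trf_no_bounds(
        fun, jac, x0, f0, J0, ftol, xtol, gtol, max_nfev, x_scale,
        loss_function, tr_solver, tr_options, verbose, callback=callback)
    J = jac(x)
    self._update_jac()
    ~~~~~~~~~~~~~~~~^^
    self.J = self.jac_wrapped(xp_copy(self.x), f0=self.f)
             ~~~~~~~~~~~~~~~~^^^^^^^^^^^^^^^^^^^^^^^^^^^^
    J, dct = approx_derivative(
             ~~~~~~~~~~~~~~~~~^
        self.fun,
        ^^^^^^^^^
    ...<2 lines>...
        **self.finite_diff_options,
        ^^^^^^^^^^^^^^^^^^^^^^^^^^^
    )
    ^
    J, _nfev = _dense_difference(fun_wrapped, x0, f0, h,
               ~~~~~~~~~~~~~~~~~^^^^^^^^^^^^^^^^^^^
[... 332 characters left out ...]
                 ~~~~~~~~^^^^^^^^^^^^^^^^^^^^^^^^^^^^^^
    return np.atleast_1d(self.fun(x))
                         ~~~~~~~~^^^
    return self.f(x, *self.args, **self.kwargs)
           ~~~~~~^^^^^^^^^^^^^^^^^^^^^^^^^^^^^^
  File "<stdin>", line 14, in <lambda>
  File "<stdin>", line 8, in rim
  File "h.py", line 11, in proj
    o,M,f,cx,cy=cam(n); q=M.T@(np.array(p,float)-o); return np.array([cx-f*q[0]/q[2],cy+f*q[1]/q[2]])
                ~~~^^^
  File "h.py", line 5, in cam
    c=camera_info(n); return c['origin'],R.from_euler('xyz',c['rotation'],degrees=True).as_matrix(),200/np.tan(np.radians(c['vertical_fov']/2)),c['cx'],c['cy']
ValueError: time passes only in moves, steps and waits
```

The camera-info calls choked, and that fit leans towards a model search, so I'll use plain ray casts of the rim extents instead, with the calibration cached.

```bash
sed -i 's/^def cam(n):/import functools\n@functools.cache\ndef cam(n):/' h.py; python3 - <<'E'
from h import *
def ext(n,f,p,kind,w=30):
    im=cv2.imread(f); u,v=p; h=cv2.cvtColor(im[v-w:v+w,u-w:u+w],cv2.COLOR_BGR2HSV)
    m=((h[...,0]>100)&(h[...,0]<130)&(h[...,1]>100)) if kind=='b' else (h[...,1]<75)&(h[...,2]>60)
    k,l,st,ce=cv2.connectedComponentsWithStats(m.astype(np.uint8)); i=1+np.argmax(st[1:,4]); x,y,W,H,a=st[i]
    x+=u-w-.5;y+=v-w-.5; return x,y,x+W,y+H
for nm,kind,p0,fs in(("blue",'b',(640,-156),5),("grey",'g',(416,-274),6)):
    for n in("top","scene"):
        l,t,r,b=ext(n,f"pics/{n}{fs}.png",proj(n,(*p0,50)).astype(int),kind); rpx=(r-l)/2
        print(nm,n,[l,t,r,b],"from top edge",onz(n,(l+r)/2,t+rpx,90)[:2].round(1),"bbox mid",onz(n,(l+r)/2,(t+b)/2,90)[:2].round(1))
        c=onz(n,(l+r)/2,t,90); print("   rim far point",c[:2].round(1), "width mm",np.linalg.norm(onz(n,l,t+rpx,90)-onz(n,r,t+rpx,90)).round(1))
for n in("top","scene"):
    im=cv2.imread(f"pics/{n}5.png"); u,v=proj(n,(576,-344,8)).astype(int); h=cv2.cvtColor(im[v-40:v+40,u-40:u+40],cv2.COLOR_BGR2HSV)
    m=((h[...,2]>195)&(h[...,1]<150)).astype(np.uint8); m=cv2.morphologyEx(m,cv2.MORPH_OPEN,np.ones((3,3)))
    cs=max(cv2.findContours(m,0,2)[0],key=cv2.contourArea); (a,b),ax,_=cv2.fitEllipse(cs); print("tray",n,np.round(ax),onz(n,a+u-40,b+v-40,8)[:2].round(1))
E
```

```text
blue top [np.float64(317.5), np.float64(170.5), np.float64(337.5), np.float64(192.5)] from top edge [ 639. -156.] bbox mid [ 635.9 -156. ]
   rim far point [ 669.8 -155.7] width mm 59.8
blue scene [np.float64(299.5), np.float64(223.5), np.float64(321.5), np.float64(250.5)] from top edge [ 646.5 -157.5] bbox mid [ 654.4 -158. ]
   rim far point [ 611.  -155.5] width mm 63.5
grey top [np.float64(355.5), np.float64(244.5), np.float64(378.5), np.float64(267.5)] from top edge [ 417.4 -271.8] bbox mid [ 417.4 -271.8]
   rim far point [ 450.4 -272.1] width mm 66.2
grey scene [np.float64(259.5), np.float64(162.5), np.float64(280.5), np.float64(191.5)] from top edge [ 424.5 -273.5] bbox mid [ 439.7 -273.5]
   rim far point [ 383.6 -273.4] width mm 66.3
tray top [47. 49.] [ 577.1 -340.2]
tray scene [40. 47.] [ 581.5 -341.7]
```

apply_moves([
  [0.3, -0.67, 0, 0, 0, 0, 1],
  [0.43, -1, 0, 0, 0, 0, 1],
  [0.43, -1, 0, 0, 0, 0, 1],
  [0, 0, 0.8, 0, 0, 0, 1],
  [0, 0, 1, 0, 0, 0, 1],
  [0, 0, 1, 0, 0, 0, 1],
  [0, 0, 1, 0, 0, 0, 1],
  [0, 0, 0, 0, 0, 0, 1],
])

```text
time: 43.82
tool_pos: [638.7, -152.4, 161.1]
tcp_rot: [-179.9, -0.3, 137.5]
ft_force: [-0.9, 0.2, 0.6]
finger_gap: 85.8
grip_force: 0.0
```

```bash
python3 -c "
from h import *
to((641,-156.5,70),137)"
```

```text
units [-0.16 -0.04  3.04] at [ 638.7 -152.4  161.1] yaw 137.5 gap 85.8
az units 0.11
```

apply_moves([
  [-0.16, -0.04, 0.8, 0, 0, 0, 1],
  [0, 0, 0.9, 0, 0, 0, 1],
  [0, 0, 0.8, 0, 0, 0, 1],
  [0, 0, 0.5, 0, 0, 0, 1],
  [0, 0, 0, 0, 0, 0, 0],
  [0, 0, 0, 0, 0, 0, 0],
  [0, 0, 0, 0, 0, 0, 0],
  [0, 0, 0, 0, 0, 0, 0],
])

```text
time: 44.82
tool_pos: [643.8, -157.9, 74.6]
tcp_rot: [180.0, 0.1, 137.5]
ft_force: [-0.1, 0.1, 0.4]
finger_gap: 12.5
grip_force: 0.1
```

apply_moves([
  [0, 0, -0.5, 0, 0, 0, 0],
  [0, 0, -0.8, 0, 0, 0, 0],
  [0, 0, -0.8, 0, 0, 0, 0],
  [0, 0, -0.5, 0, 0, 0, 0],
  [-0.2, -0.4, 0, 0, 0, 0, 0],
  [-0.35, -0.8, 0, 0, 0, 0, 0],
  [-0.4, -0.9, 0, 0, 0, 0, 0],
  [-0.4, -0.9, 0, 0, 0, 0, 0],
])

```text
time: 45.82
tool_pos: [610.9, -252.7, 150.0]
tcp_rot: [-179.9, -0.1, 137.5]
ft_force: [1.0, -0.0, -1.5]
finger_gap: 4.7
grip_force: 39.8
```

apply_moves([
  [-0.4, -0.9, 0, 0, 0, 0, 0],
  [-0.4, -0.9, 0, 0, 0, 0, 0],
  [-0.3, -0.7, 0, 0, 0, 0, 0],
  [-0.2, -0.42, 0, 0, 0, 0, 0],
  [0, 0, 0, 0, 0, 0, 0],
])

```text
time: 46.45
tool_pos: [581.4, -343.1, 151.3]
tcp_rot: [180.0, -0.0, 137.4]
ft_force: [-0.4, 0.1, -0.8]
finger_gap: 4.2
grip_force: 39.9
```

```bash
python3 -c "
from h import *
to((579,-341,76),137)"
```

```text
units [ 0.11 -0.    2.51] at [ 581.4 -343.1  151.3] yaw 137.4 gap 4.2
az units 0.09
```

```bash
python3 -c "
from h import *
look('7')
T=cv2.imread('pics/top7.png');S=cv2.imread('pics/scene7.png')
cv2.imwrite('pics/c7.png',np.hstack([cv2.resize(S[130:280,180:380],None,fx=2,fy=2),cv2.resize(T[120:270,230:430],None,fx=2,fy=2)]))
"
```

```text
(no output)
```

View pics/c7.png

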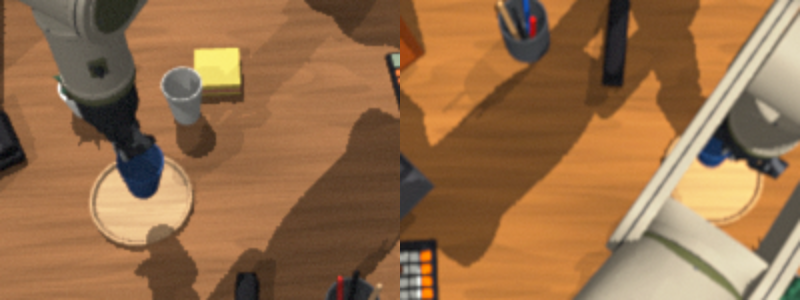

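```bash
python3 - <<'E'
from h import *
for n in("scene","top"):
    im=cv2.imread(f"pics/{n}7.png"); h=cv2.cvtColor(im,cv2.COLOR_BGR2HSV); m=((h[...,0]>100)&(h[...,0]<130)&(h[...,1]>100)&(h[...,2]>45)).astype(np.uint8)
    u,v=proj(n,(580,-343,110)).astype(int); mm=np.zeros_like(m); mm[v-45:v+45,u-45:u+45]=m[v-45:v+45,u-45:u+45]
    k,l,st,ce=cv2.connectedComponentsWithStats(mm); i=1+np.argmax(st[1:,4]); print(n,st[i],ce[i].round(1))
    (c,wh,a)=cv2.minAreaRect(np.argwhere(l==i)[:,::-1].astype(np.float32)); print(c,wh,a)
    for C in[(603,-320),(559,-366),(581,-343)]: print(C,"rim",proj(n,(*C,167)).round(),"foot",proj(n,(*C,77)).round())
    print("tcp",proj(n,(581,-343,151)).round())
    print('\n'.join(''.join('#' if x else '.' for x in r[ce[i][0].astype(int)-22:ce[i][0].astype(int)+22]) for r in (l==i)[int(ce[i][1])-20:int(ce[i][1])+20:2]))
E
```

```text
scene [239 202  23  27 368] [251.  215.3]
(251.36146545410156, 215.6289520263672) (23.532670974731445, 22.23470687866211) 73.61045837402344
(603, -320) rim [250. 212.] foot [255. 226.]
(559, -366) rim [234. 199.] foot [240. 214.]
(581, -343) rim [242. 205.] foot [247. 220.]
tcp [243. 208.]
............................................
............................................
............................................
............................................
...........................###..............
.........................#######............
...........#..........###########...........
...........#......################..........
...........#######################..........
...........######################...........
............####################............
.............###################............
...............################.............
................###############.............
.................#############..............
..................###########...............
....................#######.................
............................................
[... 566 characters left out ...]
.........................
............................................
............................................
......................###...................
....................########................
...................########.................
.................##########.................
................###########..##.............
................############................
..................#######...................
............................................
............................................
............................................
............................................
............................................
............................................
```

The blue cup hangs upright but held by its wall, its centre about 31 mm to the tool's +y side. I'll set it down on the tray with that offset and open only part way.

apply_moves([
  [0, -0.5, 0.3, 0, 0, 0, 0],
  [0, -0.54, 0.5, 0, 0, 0, 0],
  [0, 0, 0.6, 0, 0, 0, 0],
  [0, 0, 0.4, 0, 0, 0, 0],
  [0, 0, 0.2, 0, 0, 0, 0],
  [0, 0, 0, 0, 0, 0, 0],
])

```text
time: 47.3
tool_pos: [560.8, -364.8, 91.0]
tcp_rot: [180.0, -0.1, 137.5]
ft_force: [-0.3, 0.0, -1.3]
finger_gap: 4.1
grip_force: 39.9
```

apply_moves([
  [0, 0, 0.1, 0, 0, 0, 0],
  [0, 0, 0, 0, 0, 0, 0],
])

```text
time: 47.55
tool_pos: [561.1, -365.4, 89.1]
tcp_rot: [180.0, 0.0, 137.5]
ft_force: [-0.1, 0.3, -0.4]
finger_gap: 4.4
grip_force: 39.8
```

apply_moves([
  [0, 0, 0.1, 0, 0, 0, 0],
  [0, 0, 0, 0, 0, 0, 0],
])

```text
time: 47.8
tool_pos: [560.7, -365.2, 85.5]
tcp_rot: [-180.0, -0.0, 137.5]
ft_force: [0.2, -0.1, -1.4]
finger_gap: 4.2
grip_force: 39.8
```

apply_moves([
  [0, 0, 0.1, 0, 0, 0, 0],
  [0, 0, 0, 0, 0, 0, 0],
])

```text
time: 48.05
tool_pos: [560.6, -365.2, 82.3]
tcp_rot: [-180.0, -0.0, 137.5]
ft_force: [0.4, 0.2, -0.6]
finger_gap: 4.6
grip_force: 39.8
```

apply_moves([
  [0, 0, 0.1, 0, 0, 0, 0],
  [0, 0, 0, 0, 0, 0, 0],
])

```text
time: 48.3
tool_pos: [560.6, -365.2, 79.3]
tcp_rot: [-180.0, -0.0, 137.5]
ft_force: [-1.0, 0.3, -1.0]
finger_gap: 4.0
grip_force: 39.8
```

apply_moves([
  [0, 0, 0.07, 0, 0, 0, 0],
  [0, 0, 0, 0, 0, 0, 0],
])

```text
time: 48.55
tool_pos: [560.7, -365.2, 77.3]
tcp_rot: [-180.0, -0.0, 137.5]
ft_force: [-0.5, -0.4, -1.0]
finger_gap: 4.4
grip_force: 39.8
```

apply_moves([
  [0, 0, 0.07, 0, 0, 0, 0],
  [0, 0, 0, 0, 0, 0, 0],
])

```text
time: 48.8
tool_pos: [560.7, -365.2, 75.2]
tcp_rot: [-180.0, -0.0, 137.5]
ft_force: [0.4, -0.6, -1.6]
finger_gap: 4.4
grip_force: 39.8
```

```bash
python3 - <<'E'
from h import *
look('8')
T=cv2.imread('pics/top8.png');S=cv2.imread('pics/scene8.png')
cv2.imwrite('pics/c8.png',np.hstack([cv2.resize(S[160:270,200:310],None,fx=3.5,fy=3.5,interpolation=2),cv2.resize(T[150:260,330:440],None,fx=3.5,fy=3.5,interpolation=2)]))
E
```

```text
(no output)
```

View pics/c8.png

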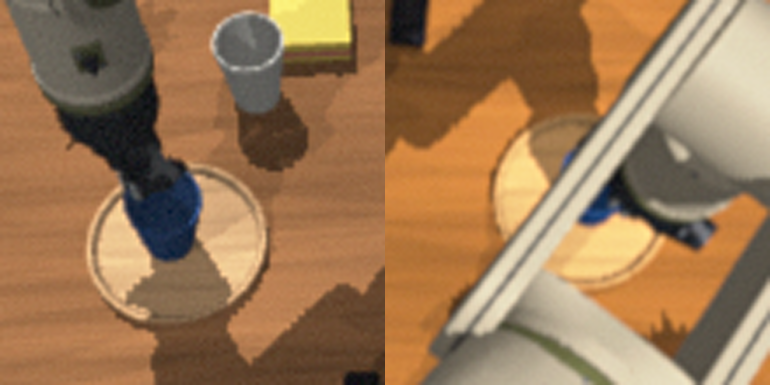

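The cup hangs just above the tray, crop (165,220), slightly tilted. I'll lower it until it touches.

apply_moves([
  [0, 0, 0.1, 0, 0, 0, 0],
  [0, 0, 0, 0, 0, 0, 0],
])

```text
time: 49.15
tool_pos: [561.0, -365.9, 73.1]
tcp_rot: [-180.0, 0.1, 137.5]
ft_force: [-1.3, -0.4, 3.2]
finger_gap: 4.3
grip_force: 40.0
```

apply_moves([
  [0, 0, 0.1, 0, 0, 0, 0],
  [0, 0, 0, 0, 0, 0, 0],
])

```text
time: 49.4
tool_pos: [561.7, -367.5, 72.4]
tcp_rot: [-179.9, 0.3, 137.4]
ft_force: [-4.6, -2.6, 11.3]
finger_gap: 4.4
grip_force: 41.2
```

apply_moves([
  [0, 0, 0.1, 0, 0, 0, 0],
  [0, 0, 0, 0, 0, 0, 0],
])

```text
time: 49.65
tool_pos: [562.4, -369.2, 71.7]
tcp_rot: [-179.9, 0.5, 137.4]
ft_force: [-7.7, -4.6, 21.4]
finger_gap: 4.2
grip_force: 42.8
```

```bash
python3 - <<'E'
from h import *
for z in (5,15): print(onz("scene",200+172/3.5,160+258/3.5,z).round(1))
print("grey now"); im=cv2.imread("pics/scene8.png")
print(onz("scene",200+247/3.5,160+15/3.5,90).round(1),onz("scene",200+247/3.5,160+76/3.5,90).round(1),onz("scene",200+212/3.5,160+45/3.5,90).round(1),onz("scene",200+284/3.5,160+45/3.5,90).round(1))
E
```

```text
[ 591.8 -347.5    5. ]
[ 596.6 -345.9   15. ]
grey now
[ 390.8 -271.5   90. ] [ 457.6 -271.8   90. ] [ 422.2 -303.2   90. ] [ 426.1 -238.3   90. ]
```

apply_moves([
  [0, 0, -0.22, 0, 0, 0, 0],
  [0, 0, 0, 0, 0, 0, 0.1],
  [0, 0, 0, 0, 0, 0, 0.2],
  [0, 0, 0, 0, 0, 0, 0.25],
  [0, 0, 0, 0, 0, 0, 0.25],
  [0, 0, -0.5, 0, 0, 0, 0.25],
  [0, 0, -1, 0, 0, 0, 0.25],
  [0, 0, -1, 0, 0, 0, 0.25],
])

```text
time: 50.65
tool_pos: [561.0, -365.4, 150.0]
tcp_rot: [180.0, 0.0, 137.5]
ft_force: [0.0, 0.5, -0.0]
finger_gap: 21.4
grip_force: 0.0
```

apply_moves([
  [0, 0, -1, 0, 0, 0, 0.3],
  [0, 0, -1, 0, 0, 0, 1],
  [0, 0, -1, 0, 0, 0, 1],
  [0.8, 0.5, 0, 0, 0, 0, 1],
  [0.8, 0.5, 0, 0, 0, 0, 1],
  [0.8, 0.5, 0, 0, 0, 0, 1],
  [0.8, 0.5, 0, 0, 0, 0, 1],
  [0.8, 0.5, 0, 0, 0, 0, 1],
])

```text
time: 51.65
tool_pos: [523.0, -228.2, 239.6]
tcp_rot: [180.0, 0.1, 137.5]
ft_force: [0.5, -0.2, 0.5]
finger_gap: 85.7
grip_force: 0.0
```

```bash
python3 - <<'E'
from h import *
look('9')
to((417,-273,76))
T=cv2.imread('pics/top9.png');S=cv2.imread('pics/scene9.png')
cv2.imwrite('pics/c9.png',np.hstack([cv2.resize(S[140:250,200:310],None,fx=3.5,fy=3.5,interpolation=2),cv2.resize(T[170:280,330:440],None,fx=3.5,fy=3.5,interpolation=2)]))
E
```

```text
units [ 1.58 -3.53  5.45] at [ 523.1 -226.8  239.8] yaw 137.6 gap 85.3
```

View pics/c9.png

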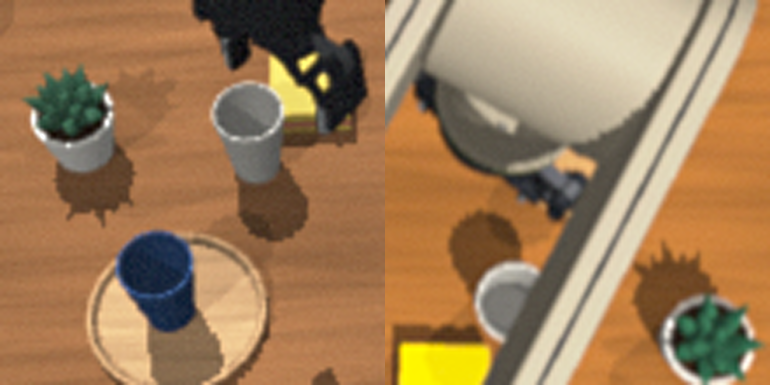

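The blue cup stands upright on the tray, scene crop (156,280), and the grey cup is at (248,130). I'll pinch the grey cup by its wall on the free side, since that hold proved steady.

apply_moves([
  [0.5, -0.78, 0, 0, 0, 0, 0.8],
  [0.52, -0.8, 0, 0, 0, 0, 0.6],
  [0.5, -0.8, 0, 0, 0, 0, 0.48],
  [0, 0, 0.8, 0, 0, 0, 0.48],
  [0, 0, 1, 0, 0, 0, 0.48],
  [0, 0, 1, 0, 0, 0, 0.48],
  [0, 0, 0.6, 0, 0, 0, 0.48],
  [0, 0, 0, 0, 0, 0, 0.48],
])

```text
time: 52.75
tool_pos: [440.5, -250.6, 135.2]
tcp_rot: [-180.0, -0.1, 137.5]
ft_force: [-0.6, 0.5, -0.1]
finger_gap: 40.8
grip_force: 0.0
```

```bash
python3 - <<'E'
from h import *
look('10')
to((441,-249,78))
for n in("top","scene"):
    im=cv2.imread(f"pics/{n}10.png"); h=cv2.cvtColor(im,cv2.COLOR_BGR2HSV); m=((h[...,0]>100)&(h[...,0]<130)&(h[...,1]>100)&(h[...,2]>40)).astype(np.uint8)
    u,v=proj(n,(580,-343,50)).astype(int); m2=np.zeros_like(m); m2[v-30:v+30,u-30:u+30]=m[v-30:v+30,u-30:u+30]
    k,l,st,ce=cv2.connectedComponentsWithStats(m2); i=1+np.argmax(st[1:,4]); x,y,W,H,a=st[i]
    print(n,st[i],"rim far",onz(n,x+W/2-.5,y-.5,95)[:2].round(1),"L",onz(n,x-.5,y+W/2,95)[:2].round(1),"R",onz(n,x+W-.5,y+W/2,95)[:2].round(1),"foot near",onz(n,x+W/2-.5,y+H-.5,5)[:2].round(1))
E
```

```text
units [0.07 0.04 1.98] at [ 441.8 -251.3  137.4] yaw 137.5 gap 41.1
top [384 194  20  18 234] rim far [ 601.  -351.2] L [ 569.1 -321.1] R [ 569.9 -379.9] foot near [ 561.  -368.4]
scene [233 207  22  27 431] rim far [ 544.3 -352. ] L [ 581.2 -382.9] R [ 585.2 -318.7] foot near [ 589.9 -365.1]
```

apply_moves([
  [0.05, 0.04, 0.8, 0, 0, 0, 0.48],
  [0, 0, 0.8, 0, 0, 0, 0.48],
  [0, 0, 0.35, 0, 0, 0, 0.48],
  [0, 0, 0, 0, 0, 0, 0.48],
  [0, 0, 0, 0, 0, 0, 0],
  [0, 0, 0, 0, 0, 0, 0],
  [0, 0, 0, 0, 0, 0, 0],
  [0, 0, 0, 0, 0, 0, 0],
])

```text
time: 53.85
tool_pos: [441.6, -249.2, 78.6]
tcp_rot: [180.0, 0.1, 137.5]
ft_force: [0.1, 0.8, 5.4]
finger_gap: 1.5
grip_force: 37.5
```

apply_moves([
  [0, 0, 0, 0, 0, 0, 0],
  [0, 0, 0, 0, 0, 0, 0],
])

```text
time: 54.1
tool_pos: [441.6, -249.2, 78.6]
tcp_rot: [180.0, 0.1, 137.5]
ft_force: [0.2, 0.9, 5.3]
finger_gap: 1.3
grip_force: 37.5
```

apply_moves([
  [0, 0, -0.3, 0, 0, 0, 0],
  [0, 0, -0.6, 0, 0, 0, 0],
  [0, 0, -0.8, 0, 0, 0, 0],
  [0, 0, -0.9, 0, 0, 0, 0],
  [0, 0, -0.9, 0, 0, 0, 0],
  [0, 0, -0.7, 0, 0, 0, 0],
  [0, 0, -0.3, 0, 0, 0, 0],
  [0, 0, 0, 0, 0, 0, 0],
])

```text
time: 55.1
tool_pos: [441.2, -249.1, 213.4]
tcp_rot: [180.0, 0.1, 137.5]
ft_force: [0.0, 0.0, -2.5]
finger_gap: 0.4
grip_force: 38.9
```

apply_moves([
  [-0.3, 0.1, 0, 0, 0, 0, 0],
  [-0.7, 0.2, 0, 0, 0, 0, 0],
  [-0.8, 0.2, 0, 0, 0, 0, 0],
  [-0.8, 0.2, 0, 0, 0, 0, 0],
  [-0.8, 0.2, 0, 0, 0, 0, 0],
  [-0.8, 0.2, 0, 0, 0, 0, 0],
  [-0.8, 0.2, 0, 0, 0, 0, 0],
  [-0.54, 0.21, 0, 0, 0, 0, 0],
])

```text
time: 56.1
tool_pos: [594.6, -328.1, 210.3]
tcp_rot: [-180.0, -0.1, 137.5]
ft_force: [-0.1, 0.4, -1.9]
finger_gap: 0.8
grip_force: 38.9
```

```bash
python3 - <<'E'
from h import *
look('11')
to((594,-328,140))
for n in("scene","top"): print(n,"pred rim",proj(n,(573,-351,225)).round(),"foot",proj(n,(573,-351,135)).round())
T=cv2.imread('pics/top11.png');S=cv2.imread('pics/scene11.png')
cv2.imwrite('pics/c11.png',np.hstack([cv2.resize(S[140:250,190:300],None,fx=3.5,fy=3.5,interpolation=2),cv2.resize(T[150:260,330:440],None,fx=3.5,fy=3.5,interpolation=2)]))
E
```

```text
units [ 0.01 -0.02  2.34] at [ 594.8 -327.9  210.2] yaw 137.5 gap 0.6
scene pred rim [236. 192.] foot [241. 208.]
top pred rim [404. 194.] foot [396. 200.]
```

View pics/c11.png

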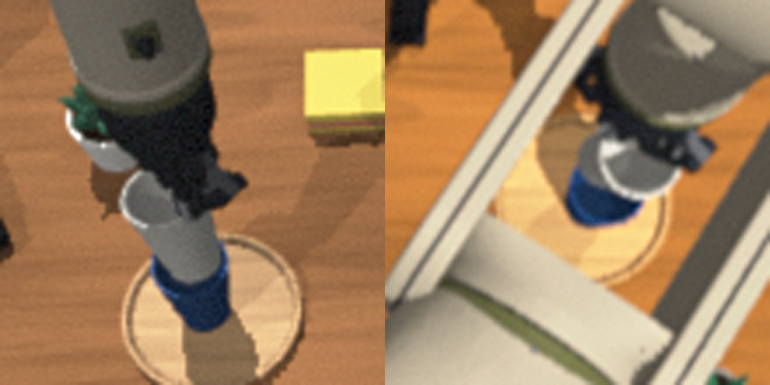

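The grey cup hangs over the blue cup's mouth: its rim is at scene crop (158,198) and top crop (640,160), its foot at about (192,275) and (612,165). I'll triangulate to check the tilt.

```bash
python3 - <<'E'
from h import *
s=lambda u,v:(190+u/3.5,140+v/3.5); t=lambda u,v:(330+(u-385)/3.5,150+v/3.5)
print(tri(s(158,198),t(640,160)),tri(s(192,275),t(612,165)))
print("blue rim far/near",[onz("scene",*s(190,y),95).round(0) for y in(235,300)],[onz("scene",*s(x,270),95).round(0) for x in(152,228)])
print("blue foot near",onz("scene",*s(207,331),5))
E
```

```text
(array([ 573.49295317, -355.13973192,  201.68640434]), np.float64(2.3724555698628023)) (array([ 588.67280257, -349.43614198,  102.35389055]), np.float64(7.790017382833672))
blue rim far/near [array([ 547., -350.,   95.]), array([ 609., -348.,   95.])] [array([ 579., -380.,   95.]), array([ 582., -317.,   95.])]
blue foot near [ 594.74114803 -347.41707171    5.        ]
```

apply_moves([
  [0, 0, 0, 0.5, 0, 0, 0],
  [0, 0, 0, 0.5, 0, 0, 0],
  [0, 0, 0, 0.5, 0, 0, 0],
  [0, 0.04, 0.33, 0, 0, 0, 0],
  [0, 0.04, 0.33, 0, 0, 0, 0],
  [0, 0, 0, 0, 0, 0, 0],
])

```text
time: 56.95
tool_pos: [592.7, -327.5, 190.3]
tcp_rot: [-173.1, -0.2, 137.4]
ft_force: [-0.4, -0.0, -0.8]
finger_gap: 0.7
grip_force: 39.0
```

apply_moves([
  [0, 0.04, 0.33, 0, 0, 0, 0],
  [0, 0, 0, 0, 0, 0, 0],
])

```text
time: 57.2
tool_pos: [593.4, -327.6, 181.4]
tcp_rot: [-173.1, -0.1, 137.5]
ft_force: [-0.5, 0.6, -1.6]
finger_gap: 0.8
grip_force: 39.1
```

apply_moves([
  [0, 0.04, 0.33, 0, 0, 0, 0],
  [0, 0, 0, 0, 0, 0, 0],
])

```text
time: 57.45
tool_pos: [593.9, -327.6, 172.0]
tcp_rot: [-173.1, -0.0, 137.5]
ft_force: [-0.0, 0.6, -2.2]
finger_gap: 1.0
grip_force: 39.5
```

apply_moves([
  [0, 0.02, 0.17, 0, 0, 0, 0],
  [0, 0, 0, 0, 0, 0, 0],
])

```text
time: 57.7
tool_pos: [593.6, -327.6, 166.7]
tcp_rot: [-173.1, -0.1, 137.5]
ft_force: [-0.2, 0.9, -1.9]
finger_gap: 1.1
grip_force: 39.8
```

apply_moves([
  [0, 0.02, 0.17, 0, 0, 0, 0],
  [0, 0, 0, 0, 0, 0, 0],
])

```text
time: 57.95
tool_pos: [593.7, -327.6, 161.7]
tcp_rot: [-173.1, -0.1, 137.5]
ft_force: [0.1, -0.1, -1.3]
finger_gap: 1.2
grip_force: 39.7
```

apply_moves([
  [0, 0.02, 0.17, 0, 0, 0, 0],
  [0, 0.02, 0.17, 0, 0, 0, 0],
  [0, 0, 0, 0, 0, 0, 0],
])

```text
time: 58.32
tool_pos: [593.5, -327.6, 151.2]
tcp_rot: [-173.1, -0.1, 137.5]
ft_force: [-0.0, 0.1, -1.9]
finger_gap: 1.0
grip_force: 39.4
```

apply_moves([
  [0, 0.02, 0.17, 0, 0, 0, 0],
  [0, 0, 0, 0, 0, 0, 0],
])

```text
time: 58.58
tool_pos: [593.7, -327.7, 146.5]
tcp_rot: [-173.1, -0.0, 137.5]
ft_force: [-0.5, 0.1, -1.0]
finger_gap: 1.0
grip_force: 40.4
```

apply_moves([
  [0, 0.02, 0.17, 0, 0, 0, 0],
  [0, 0, 0, 0, 0, 0, 0],
])

```text
time: 58.82
tool_pos: [593.6, -327.7, 141.2]
tcp_rot: [-173.1, -0.1, 137.5]
ft_force: [-0.4, -0.6, -1.4]
finger_gap: 1.0
grip_force: 40.8
```

apply_moves([
  [0, 0.02, 0.17, 0, 0, 0, 0],
  [0, 0, 0, 0, 0, 0, 0],
])

```text
time: 59.08
tool_pos: [593.6, -327.7, 136.0]
tcp_rot: [-173.1, -0.1, 137.5]
ft_force: [-0.5, -0.1, -1.7]
finger_gap: 0.7
grip_force: 41.3
```

apply_moves([
  [0, 0.02, 0.17, 0, 0, 0, 0],
  [0, 0, 0, 0, 0, 0, 0],
])

```text
time: 59.32
tool_pos: [593.6, -327.6, 130.9]
tcp_rot: [-173.1, -0.1, 137.5]
ft_force: [-0.5, 0.5, -1.2]
finger_gap: 0.8
grip_force: 41.9
```

apply_moves([
  [0, 0.01, 0.1, 0, 0, 0, 0],
  [0, 0, 0, 0, 0, 0, 0],
])

```text
time: 59.58
tool_pos: [593.8, -327.8, 128.4]
tcp_rot: [-173.1, -0.0, 137.5]
ft_force: [-1.5, -0.6, 0.2]
finger_gap: 0.9
grip_force: 42.4
```

apply_moves([
  [0, 0.01, 0.1, 0, 0, 0, 0],
  [0, 0, 0, 0, 0, 0, 0],
])

```text
time: 59.82
tool_pos: [593.8, -327.8, 125.5]
tcp_rot: [-173.1, -0.0, 137.5]
ft_force: [-1.0, -0.1, 1.2]
finger_gap: 0.8
grip_force: 43.0
```

apply_moves([
  [0, 0.01, 0.07, 0, 0, 0, 0],
  [0, 0, 0, 0, 0, 0, 0],
])

```text
time: 60.08
tool_pos: [594.3, -327.9, 124.0]
tcp_rot: [-173.2, 0.1, 137.5]
ft_force: [-0.2, 1.3, 3.3]
finger_gap: 0.8
grip_force: 41.4
```

apply_moves([
  [0, 0, 0, 0, 0, 0, 0.08],
  [0, 0, 0, 0, 0, 0, 0.15],
  [0, 0, 0, 0, 0, 0, 0.2],
  [0, 0, 0, 0, 0, 0, 0.2],
  [0, -0.04, -0.3, 0, 0, 0, 0.2],
  [0, -0.1, -0.9, 0, 0, 0, 0.2],
  [0, -0.1, -0.9, 0, 0, 0, 0.2],
  [0, -0.1, -0.9, 0, 0, 0, 0.2],
])

```text
time: 61.08
tool_pos: [594.5, -327.5, 215.8]
tcp_rot: [-173.1, 0.0, 137.5]
ft_force: [0.3, 0.0, 0.2]
finger_gap: 17.1
grip_force: 0.0
```

apply_moves([
  [0, 0, -1, -0.5, 0, 0, 0.3],
  [0, 0, -1, -0.5, 0, 0, 0.5],
  [0, 0, -1, -0.5, 0, 0, 0.8],
  [0.8, 0.9, -0.5, 0, 0, 0, 0.8],
  [0.8, 0.9, 0, 0, 0, 0, 0.5],
  [0.8, 0.9, 0, 0, 0, 0, 0.2],
  [0.8, 0.9, 0, 0, 0, 0, 0],
  [0.8, 0.9, 0, 0, 0, 0, 0],
])

```text
time: 62.08
tool_pos: [601.9, -140.4, 319.7]
tcp_rot: [180.0, 0.1, 137.5]
ft_force: [-1.0, 0.8, 0.0]
finger_gap: 0.1
grip_force: 0.0
```

```bash
python3 - <<'E'
from h import *
look('12')
to((450,0,300))
T=cv2.imread('pics/top12.png');S=cv2.imread('pics/scene12.png')
cv2.imwrite('pics/c12.png',np.hstack([cv2.resize(S[150:260,190:300],None,fx=3.5,fy=3.5,interpolation=2),cv2.resize(T[150:260,330:440],None,fx=3.5,fy=3.5,interpolation=2)]))
E
```

```text
units [ 6.85 -0.02  0.66] at [ 602.3 -138.1  320.1] yaw 137.7 gap -0.1
```

View pics/c12.png

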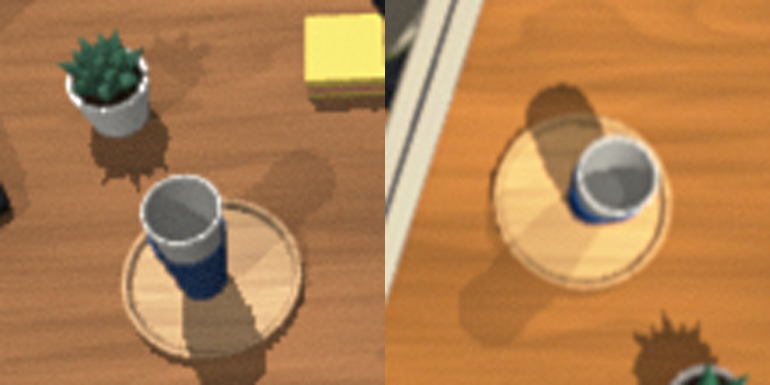

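The picture shows the grey cup nested upright in the blue one on the tray: rim at scene crop (182,210), top crop (617,172). Next I'll regrip the handle to close the door.

apply_moves([
  [0.5, 0.15, -0.4, 0, 0, 0.4, 0],
  [0.92, 0.2, -0.4, 0, 0, 0.47, 0.5],
  [0.92, 0.2, -0.1, 0, 0, 0, 1],
  [0.92, 0.2, 0, 0, 0, 0, 1],
  [0.92, 0.2, 0, 0, 0, 0, 1],
  [0.92, 0.2, 0, 0, 0, 0, 1],
  [0.92, 0.2, 0, 0, 0, 0, 1],
  [0.92, 0.2, 0, 0, 0, 0, 1],
])

```text
time: 63.18
tool_pos: [490.2, 40.5, 346.5]
tcp_rot: [180.0, 0.1, 133.5]
ft_force: [0.1, 0.4, 0.1]
finger_gap: 85.5
grip_force: 0.0
```

apply_moves([
  [0.92, 0.2, 0, 0, 0, 0, 1],
  [0.92, 0.2, 0, 0, 0, 0, 1],
  [0.92, 0.2, 0, 0, 0, 0, 1],
  [0.92, 0.2, 0, 0, 0, 0, 1],
  [0.92, 0.2, 0, 0, 0, 0, 1],
  [0, 0, 0, 0, 0, 0, 1],
])

```text
time: 63.92
tool_pos: [417.0, 162.0, 346.7]
tcp_rot: [179.9, 0.0, 133.6]
ft_force: [1.2, 0.6, 0.4]
finger_gap: 85.5
grip_force: 0.0
```

```bash
python3 - <<'E'
from h import *
look('13'); to((396.2,194,256),133.7)
# bin contents and rim in the new views
for n in("top","scene"):
    im=cv2.imread(f"pics/{n}13.png"); u,v=proj(n,(555,181,150)).astype(int); h=cv2.cvtColor(im[v-25:v+25,u-25:u+25],cv2.COLOR_BGR2HSV); m=((h[...,2]>150)&(h[...,1]<110)).astype(np.uint8)
    k,l,st,ce=cv2.connectedComponentsWithStats(m); print(n,[(s[4],(c+[u-25,v-25]).round(0)) for s,c in zip(st[1:],ce[1:]) if s[4]>25])
E
```

```text
units [1.3  0.24 3.01] at [417.7 160.8 346.3] yaw 133.5 gap 85.2
az units -0.04
top [(np.int32(80), array([208., 188.]))]
scene []
```

apply_moves([
  [0.6, 0.12, 0, 0, 0, 0, 1],
  [0.7, 0.12, 0, 0, 0, 0, 1],
  [0, 0, 0, 0, 0, 0, 1],
  [0, 0, 0.8, 0, 0, 0, 1],
  [0, 0, 0.8, 0, 0, 0, 1],
  [0, 0, 0.8, 0, 0, 0, 1],
  [0, 0, 0.6, 0, 0, 0, 1],
  [0, 0, 0, 0, 0, 0, 1],
])

```text
time: 65.03
tool_pos: [395.4, 193.5, 254.3]
tcp_rot: [-179.9, -0.1, 133.4]
ft_force: [0.3, 0.5, 0.7]
finger_gap: 85.3
grip_force: 0.0
```

apply_moves([
  [0, 0, 0, 0, 0, 0, 0],
  [0, 0, 0, 0, 0, 0, 0],
  [0, 0, 0, 0, 0, 0, 0],
  [0, 0, 0, 0, 0, 0, 0],
  [0, 0, 0, 0, 0, 0, 0],
  [0, 0, 0, 0, 0, 0, 0],
])

```text
time: 65.78
tool_pos: [395.6, 194.3, 256.1]
tcp_rot: [-180.0, 0.0, 133.5]
ft_force: [-4.0, -3.0, 6.0]
finger_gap: 7.5
grip_force: 39.2
```

apply_moves([
  [-0.25, -0.05, 0, 0, 0, -0.4, 0],
  [-0.49, -0.1, 0, 0, 0, -0.8, 0],
  [-0.49, -0.1, 0, 0, 0, -0.8, 0],
  [-0.49, -0.1, 0, 0, 0, -0.8, 0],
  [-0.49, -0.1, 0, 0, 0, -0.8, 0],
  [-0.49, -0.1, 0, 0, 0, -0.8, 0],
  [-0.49, -0.1, 0, 0, 0, -0.8, 0],
  [-0.49, -0.1, 0, 0, 0, -0.8, 0],
])

```text
time: 66.78
tool_pos: [474.4, 114.8, 256.2]
tcp_rot: [179.8, 0.1, 161.1]
ft_force: [2.6, 6.7, 0.9]
finger_gap: 7.5
grip_force: 39.3
```

apply_moves([
  [-0.49, -0.1, 0, 0, 0, -0.8, 0],
  [-0.49, -0.1, 0, 0, 0, -0.8, 0],
  [-0.49, -0.1, 0, 0, 0, -0.8, 0],
  [-0.49, -0.1, 0, 0, 0, -0.8, 0],
  [-0.49, -0.1, 0, 0, 0, -0.8, 0],
  [-0.49, -0.1, 0, 0, 0, -0.8, 0],
  [0, 0, 0, 0, 0, 0, 0],
])

```text
time: 67.65
tool_pos: [558.1, 83.1, 256.1]
tcp_rot: [179.8, 0.2, -176.9]
ft_force: [2.0, 6.7, 2.6]
finger_gap: 7.7
grip_force: 39.5
```

apply_moves([
  [-0.3, -0.06, 0, 0, 0, -0.5, 0],
  [-0.49, -0.1, 0, 0, 0, -0.8, 0],
  [-0.49, -0.1, 0, 0, 0, -0.8, 0],
  [-0.49, -0.1, 0, 0, 0, -0.8, 0],
  [-0.49, -0.1, 0, 0, 0, -0.8, 0],
  [-0.49, -0.1, 0, 0, 0, -0.8, 0],
  [-0.49, -0.1, 0, 0, 0, -0.8, 0],
  [-0.49, -0.1, 0, 0, 0, -0.8, 0],
])

```text
time: 68.65
tool_pos: [670.1, 90.5, 256.2]
tcp_rot: [179.9, 0.1, -148.9]
ft_force: [-3.3, 5.7, 5.3]
finger_gap: 7.8
grip_force: 39.7
```

apply_moves([
  [-0.2, -0.04, 0, 0, 0, -0.3, 0],
  [0, 0, 0, 0, 0, 0, 0],
])

```text
time: 68.9
tool_pos: [676.0, 92.5, 256.2]
tcp_rot: [179.9, 0.1, -147.6]
ft_force: [-0.6, 5.0, 2.7]
finger_gap: 7.4
grip_force: 39.6
```

apply_moves([
  [-0.25, -0.05, 0, 0, 0, -0.4, 0],
  [-0.25, -0.05, 0, 0, 0, -0.4, 0],
  [-0.25, -0.05, 0, 0, 0, -0.4, 0],
  [0, 0, 0, 0, 0, 0, 0],
])

```text
time: 69.4
tool_pos: [697.1, 101.0, 256.2]
tcp_rot: [180.0, 0.1, -142.0]
ft_force: [-1.8, 4.8, 4.8]
finger_gap: 8.1
grip_force: 39.8
```

apply_moves([
  [-0.12, -0.03, 0, 0, 0, -0.2, 0],
  [0, 0, 0, 0, 0, 0, 0],
])

```text
time: 69.65
tool_pos: [700.3, 102.4, 256.2]
tcp_rot: [180.0, 0.1, -141.1]
ft_force: [-1.9, 4.4, 5.0]
finger_gap: 7.8
grip_force: 39.8
```

apply_moves([
  [-0.12, -0.03, 0, 0, 0, -0.2, 0],
  [0, 0, 0, 0, 0, 0, 0],
])

```text
time: 69.9
tool_pos: [701.0, 102.6, 256.2]
tcp_rot: [179.8, -0.3, -140.3]
ft_force: [-16.7, -0.9, 11.5]
finger_gap: 7.9
grip_force: 40.6
```

apply_moves([
  [0, 0, 0, 0, 0, 0, 0.2],
  [0, 0, 0, 0, 0, 0, 0.5],
  [0, 0, 0, 0, 0, 0, 1],
  [0, 0, 0, 0, 0, 0, 1],
  [0, 0, 0, 0, 0, 0, 1],
  [0, 0, -0.6, 0, 0, 0, 1],
  [0, 0, -1, 0, 0, 0, 1],
  [0, 0, -1, 0, 0, 0, 1],
])

```text
time: 70.9
tool_pos: [703.1, 102.7, 336.2]
tcp_rot: [-180.0, 0.1, -140.3]
ft_force: [-0.2, -0.0, 0.2]
finger_gap: 85.5
grip_force: 0.0
```

apply_moves([
  [0, 0, -1, 0, 0, 0, 1],
  [0.8, -0.3, 0, 0, 0, 0, 1],
  [0.9, -0.9, 0, 0, 0, 0, 1],
  [0.9, -0.9, 0, 0, 0, 0, 1],
  [0.9, -0.9, 0, 0, 0, 0, 1],
  [0.9, -0.9, 0, 0, 0, 0, 1],
  [0.9, -0.9, 0, 0, 0, 0, 1],
  [0.9, -0.9, 0, 0, 0, 0, 1],
])

```text
time: 71.9
tool_pos: [669.0, -148.8, 365.7]
tcp_rot: [-179.9, 0.1, -140.3]
ft_force: [0.1, 0.4, 0.3]
finger_gap: 85.5
grip_force: 0.0
```

apply_moves([
  [0.9, -0.9, 0, 0, 0, 0, 1],
  [0.9, -0.9, 0, 0, 0, 0, 1],
  [0.9, -0.9, 0, 0, 0, 0, 1],
  [0.5, -0.5, 0, 0, 0, 0, 1],
  [0, 0, 0, 0, 0, 0, 1],
  [0, 0, 0, 0, 0, 0, 1],
])

```text
time: 72.65
tool_pos: [665.8, -259.5, 364.1]
tcp_rot: [-179.7, -0.5, -143.0]
ft_force: [0.3, -0.1, -0.0]
finger_gap: 85.6
grip_force: 0.0
```

```bash
python3 - <<'E'
from h import *
look('14'); to((500,0,300))
H=np.array([599.6,313.2])
def bar(th): # expected handle top, bar foot and stay root for a door angle
    a=np.radians(40.2)-th; x=np.array([np.cos(a),np.sin(a)]); y=np.array([-np.sin(a),np.cos(a)])
    return [(*(H-56*x-230*y),270),(*(H-56*x-230*y),157),(*(H-16*x-230*y),270)]
for n in("scene","top"):
    print(n,*[[proj(n,p).round(1).tolist() for p in bar(t)] for t in(0,.05,.1)])
    im=cv2.imread(f"pics/{n}14.png"); u,v=proj(n,bar(0)[0]).astype(int); c=im[v-25:v+25,u-25:u+25]; h=cv2.cvtColor(c,cv2.COLOR_BGR2HSV)
    m=((h[...,1]<90)&(h[...,2]>75)).astype(np.uint8); k,l,st,ce=cv2.connectedComponentsWithStats(m); 
    print("origin",u-25,v-25,[(s.tolist(),e.round(1).tolist()) for s,e in zip(st[1:],ce[1:]) if s[4]>8])
    print('\n'.join(''.join('#' if q else '.' for q in r) for r in m))
E
```

```text
units [-0.81 10.24  2.07] at [ 665.8 -259.4  364. ] yaw -143.0 gap 85.5
scene [[417.4, 218.7], [407.6, 238.2], [430.5, 229.4]] [[414.5, 215.0], [405.0, 234.6], [427.0, 226.1]] [[411.9, 211.2], [402.7, 231.1], [423.7, 222.6]]
origin 392 193 [([15, 23, 26, 27, 208], [26.1, 34.8])]
..................................................
..................................................
..................................................
..................................................
..................................................
..................................................
..................................................
..................................................
..................................................
..................................................
..................................................
..................................................
..................................................
..................................................
..................................................
..................................................
....
[... 3785 characters left out ...]
................#####................
..............................#####...............
...............................#####..............
...............................#####..............
................................####..............
.................................###..............
..................................................
..................................................
..................................................
..................................................
..................................................
..................................................
..................................................
..................................................
```

apply_moves([
  [0, 0, 0, 0, 0, 0, 1],
  [0, 0, 0, 0, 0, 0, 1],
])

```text
time: 73.0
tool_pos: [665.7, -260.1, 363.7]
tcp_rot: [-179.7, -0.5, -143.1]
ft_force: [-0.1, -0.6, 0.9]
finger_gap: 85.7
grip_force: 0.0
```

```bash
python3 -c "
from bench import *
print(sense()['qd'].round(2)); print(hand_in())"
```

```text
[-0.18  0.09 -0.02 -0.07 -0.03 -0.02]
the job is handed in; nothing more can be done
None
```

I handed the job in after 73 s of robot time: four paper balls are in the bin, the two cups that were present (blue and grey) are nested upright on the tray, and the door is shut. The hand-in returned no verdict, and I last saw the balls in the bin before closing the door.

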